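# Check the torch battery sticks in the pedal tester

## Robot

A 7-joint arm with a two-finger parallel gripper is mounted at the origin on the work surface. World frame = base frame: x ahead of the robot, y to its left, z up, the work surface at z = 0. Lengths are in m, angles in rad, forces in N, time in s.
With the tool pointing down it reaches from about 0.425 to 0.925 m from the base axis. Payload 6.8 kg.
Tool frame: the origin (TCP) lies at the very end of the fingers, on their centre line; the grasp point (between the pads) lies 19 mm behind it (bot.grasp_offset is the distance from the TCP to the grasp point, in m); z points along the fingers, y is the direction in which the jaws open and shut (so a half turn about z gives the same grasp; the last joint's range is limited). The gripper opens to 85 mm and grips with 20 to 120 N. Pads are 22 mm wide; open, the fingers measure 114 mm over their backs; the gripper's body (76 mm by 85 mm) begins 54 mm behind the grasp point. The pads swing forward as they close: fully open they stand 13 mm farther back than shut.
Start: joints at [1.132, 0.477, 0.022, 1.555, -0.011, 1.109, -0.083], TCP at [0.219, -0.638, 0.231] pointing down, gripper open.
Joint ranges: [-2.96, 2.96], [-0.34, 2.1], [-1.41, 1.46], [0.24, 2.44], [-1.37, 4.51], [0.17, 1.92], [-2.96, 2.96]. Speed limits (rad/s): [2.39, 2.39, 3.14, 3.14, 3.14, 3.14, 3.14].

## Interface

Orientations are given as a unit quaternion [w, x, y, z].
In Python, from station import monitor, cams, bot, finder gives the robot as it stands.
- The arm moves only by the tool jog_arm, never from a script. Its argument "plan" is a list of rows, each an object of numbers: "x", "y", "z": the shift along the tool's x, y, z as a fraction of full scale; "wx", "wy", "wz": the turn, a rotation vector about the tool's x, y, z as a fraction of full scale. A call has 1 to 12 rows; each row is the pose to reach, as a shift and turn from the pose measured when the call began, along the tool's axes at that moment, turning the shorter way round; what a row does not reach only later rows make up. Full scale, the value 1, is 20 cm for a shift and 180 degrees for a turn. A row lasts 1/12 s, in which the tool goes at most 41.7 mm and 7.16 degrees, less where a joint would pass 70% of its speed; a pose out of reach is approached as far as the arm can. A call with a number of a shift or a turn outside -1 to 1 is refused whole. A call with a gripper value outside its range is refused whole. "hand" is the opening, from -1 (shut) to 1 (fully open), set as the call begins (left out, the last holds). The fingers move at their own pace and stop on an object; "grip_force" is the grip in N (left out, the last holds). Time passes only in rows, so rows that repeat a pose let the fingers close. It gives the time, the measured TCP pose, the force and the opening at its end, in the units of the state.
- monitor.get_obs(): the state, without advancing time (a new reading comes with each control period).
- cams.read_camera(name): name is "side" or "top"; returns the picture (384x512x3 uint8, red, green, blue); there is no depth.
- cams.get_calibration(name): a dict with "fx", "fy", "cx", "cy" (pixels), "distortion" ([k1, k2, p1, p2, k3] as OpenCV has them; the pictures are not rectified), "extrinsics" (4x4, takes a point from world to camera coordinates). Camera axes: x right, y down, z forward; pixel columns grow to the right and rows downward; lengths in m; the calibration is good to about 2 mm. A picture is of the moment at which its call begins. get_calibration takes no time and is no camera call.
- bot.hand_in(): hands the job in, once; it reports no verdict.
Trained networks look in the newest picture that a camera, given by its name, has taken for a name from the list of things; names that differ only in an ending like _2 or _b are one class to them, and where a whole thing is asked for, a point or a joint stands for the part that bears it (a point fixed in the world has none). Each returns a list of dicts, best first, with "confidence" (0 to 1); they miss things now and then, are a little off and sometimes report something else, mostly with a low value. They report only what shows in the picture. A call takes as long as a camera call. They do not tell look-alikes from the thing itself.
- finder.find_in(camera, target): "bbox" ([left, top, width, height] in pixels, round what is visible of it).
- finder.place_of(camera, target): "location" ([column, row] in pixels: a listed point, or the origin of a listed thing).
The state is a dict: "t": time; "q": joint angles; "joint_vel": joint speeds; "joint_torque": joint torques, N m; "eef_pos": TCP position; "tool_rot": TCP orientation; "contact_force": force on the tool from outside, world axes, zero at the start; "torque": the same for the moment, N m; "gripper_width": opening from 0.0 (shut) to 1.0 (fully open).
Only numpy, scipy, OpenCV 4.12 (cv2) and the standard library are available. Lean on these libraries where they do the work, as an engineer would, in place of code of your own. Each camera call takes 0.05 s, during which the arm holds its last target. There are 200 camera calls.

## Task

Pick every battery stick out of the cluttered crate and lay each one flat in a lane of its own on the battery tester; when all of them are in, press the tester's pedal fully down to its stop, keep it there for about a second and let it come back up. Then move all the sticks into the long clay saucer, lying flat side by side on its floor, leaving the torch, purse and bottle opener in the crate and the canister and mug where they stand.

Things in the scene. Friction and masses are not known exactly. Their poses are not given: they have to be found in the camera images.
- stick1_mid (a point): Rechargeable torch battery stick, 100 mm long: grey round body 30 mm in diameter with a black square cap, 32 x 32 mm and 10 mm long, on each end, so that it lies flat without rolling; about 150 g. This point is its centre, 16 mm above what it lies on; its x axis runs along the stick (either end may point either way). It may be absent.
- stick2_mid (a point): Rechargeable torch battery stick, 100 mm long: grey round body 30 mm in diameter with a black square cap, 32 x 32 mm and 10 mm long, on each end, so that it lies flat without rolling; about 150 g. This point is its centre, 16 mm above what it lies on; its x axis runs along the stick (either end may point either way). It may be absent.
- stick3_mid (a point): Rechargeable torch battery stick, 100 mm long: grey round body 30 mm in diameter with a black square cap, 32 x 32 mm and 10 mm long, on each end, so that it lies flat without rolling; about 150 g. This point is its centre, 16 mm above what it lies on; its x axis runs along the stick (either end may point either way). It may be absent.
- stick4_mid (a point): Rechargeable torch battery stick, 100 mm long: grey round body 30 mm in diameter with a black square cap, 32 x 32 mm and 10 mm long, on each end, so that it lies flat without rolling; about 150 g. This point is its centre, 16 mm above what it lies on; its x axis runs along the stick (either end may point either way). It may be absent.
- crate_floor (a point): Low wooden crate, fixed, 320 (x) x 310 (y) x 50 mm high, walls 6 mm. This point is the centre of its inner floor, 6 mm above the table; axes are the crate's. At the start the battery sticks lie in it, roughly along its x axis, among a torch, a coin purse and a bottle opener.
- torch: Lightweight torch, 110 mm long, aluminium handle 28 mm in diameter and a wider black head 42 mm across. Lies in the crate; stays there. Origin under its middle.
- purse: Pink plastic coin purse, 85 x 60 x 24 mm. Lies in the crate; stays there. Origin under its middle.
- opener: Flat steel bottle opener, 30 x 140 x 5 mm. Lies in the crate; stays there. Origin under it, near its middle.
- bed (a point): Battery tester, fixed: low bed 150 (x) x 272 (y) mm with four lanes along x. Point: centre of the lanes' floor, 20 mm above the table. Lane centres at y = -0.096, -0.032, 0.032, 0.096 m. Lanes are 48 mm wide between ridges 12 mm high, which are broken over the middle 56 mm of their length to leave room for fingers. End lips at x = -66 mm (12 mm high) and +70 mm (30 mm high).
- bar (a joint): Steel contact bar right across the tester, hinged behind the lip at the bed's +x side: 0 = raised (as at the start; its top about 95 mm above the lanes' floor, at x = +65 to +92 mm), 1.2 rad = down, just over the sticks' +x ends. The pedal moves it (4 x the pedal's angle).
- pedal_pad (a point): Middle of the rubber pad (50 x 46 mm) on top of the tester's hinged spring pedal, which lies on the tester's -y side. The pad is 90 mm from the hinge, towards the tester's -x, and stands about 74 mm above the table at rest, tilted 0.3 rad; pressed to its stop it is level, about 48 mm above the table, having come down about 27 mm.
- pedal (a joint): Angle of the pedal: 0 at rest (up), 0.30 rad fully down at its stop. A spring brings it back up; about 5 N on the pad starts it and 8 N brings it to the stop.
- saucer_floor (a point): Long terracotta saucer, loose, about 0.9 kg, 170 (x) x 300 (y) mm outside and 30 mm high, rim 9 mm thick. This point is the centre of its inner floor (152 x 282 mm), 8 mm above the table; axes are the saucer's. Empty at the start.
- canister: Aluminium battery canister, 68 mm in diameter, 120 mm high, standing on the table; leave it alone. Origin under its middle.
- mug: White mug, 80 mm in diameter, 90 mm high, standing on the table; leave it alone. Origin under its middle.
Things that resemble listed ones, but are neither listed nor needed, are in the scene too. What is shaped like the part that bears stick1_mid but blue is not meant.

How it is judged:
By the outcome, as a careful person would: the job done as asked, in the order asked, and still so for the second after the job is handed in, with the robot touching nothing.
Of stick1, stick2, stick3, stick4 only 3 to 4 are there at a start; the rules pass over those that are not, and their reading is None.
At some moment in a run one of saucer may be knocked a few centimetres aside while the robot is not near it.
Once in a run the grip may slacken for a moment while it holds something.
It also fails if it takes over 210 s, if anything falls off the work surface, if the arm or the gripper's body presses on something with over 40 N, if the wrist force passes 120 N, or if a joint passes its speed limit or range.

## Working session

There is one attempt and no reset: what is moved stays moved. The work goes in short steps, Python scripts to look and compute and a tool call to move; the robot and the scene stay as the last step left them, time stands still between calls to the robot, and variables do not carry over. Pictures are saved under pics/ and viewed, about 12 in all and at most 16, crops included, and the job is handed in when it is done.

Besides the shell and the picture viewer there is one more tool, called after "Call:" as name(argument=value, ...) on one line, values as JSON. jog_arm: Moves the arm, as the interface text tells. Shift numbers are shares of 20 cm and turn numbers shares of 180 degrees, none past 1 either way. Its arguments: {"type":"object","properties":{"plan":{"type":"array","items":{"type":"object","properties":{"x":{"type":"number","minimum":-1,"maximum":1},"y":{"type":"number","minimum":-1,"maximum":1},"z":{"type":"number","minimum":-1,"maximum":1},"wx":{"type":"number","minimum":-1,"maximum":1},"wy":{"type":"number","minimum":-1,"maximum":1},"wz":{"type":"number","minimum":-1,"maximum":1}}}},"hand":{"type":"number"},"grip_force":{"type":"number"}},"required":["plan"]}

```bash
ls; mkdir -p pics
cat > h.py <<'E'
import numpy as np, cv2
from station import monitor, cams, bot, finder
def cal(n):
    c=cams.get_calibration(n); K=np.array([[c['fx'],0,c['cx']],[0,c['fy'],c['cy']],[0,0,1]]); return K,np.array(c['distortion'],float),np.array(c['extrinsics'])
def proj(n,P):
    K,d,E=cal(n); p,_=cv2.projectPoints(np.array(P,float).reshape(-1,3),cv2.Rodrigues(E[:3,:3])[0],E[:3,3],K,d); return p.reshape(-1,2)
def unproj(n,uv,z):
    K,d,E=cal(n); r=cv2.undistortPoints(np.array(uv,float).reshape(-1,1,2),K,d).reshape(-1,2)
    r=np.c_[r,np.ones(len(r))]@E[:3,:3]; o=-E[:3,:3].T@E[:3,3]; z=np.broadcast_to(z,len(r))
    return o+r*((z-o[2])/r[:,2])[:,None]
def snap(n,f,crop=None,s=1):
    im=cams.read_camera(n)[:,:,::-1]
    if crop: l,t,w,h=crop; im=im[t:t+h,l:l+w]
    cv2.imwrite('pics/'+f,cv2.resize(np.ascontiguousarray(im),None,fx=s,fy=s,interpolation=cv2.INTER_CUBIC))
E
python3 - <<'E'
from h import *
snap('top','a.png',s=1.5); snap('side','b.png',s=1.5)
for t,z in [('stick1_mid',.022),('crate_floor',.006),('torch',.006),('purse',.006),('opener',.006),('bed',.02),('pedal_pad',.074),('saucer_floor',.008),('canister',0),('mug',0)]:
  for c in ('top','side'):
    for r in finder.place_of(c,t)[:6]:
      print(t,c,round(r['confidence'],2),np.round(r['location']),unproj(c,[r['location']],z)[0].round(3)[:2])
o=monitor.get_obs();print(o)
E
```

```text
pics
stick1_mid top 0.73 [129. 187.] [0.522 0.506]
stick1_mid top 0.71 [167. 210.] [0.429 0.356]
stick1_mid top 0.69 [178. 255.] [0.253 0.312]
stick1_mid top 0.69 [177. 129.] [0.754 0.32 ]
stick1_mid side 0.82 [178. 305.] [0.539 0.518]
stick1_mid side 0.79 [289. 287.] [0.256 0.332]
stick1_mid side 0.71 [227. 276.] [0.449 0.372]
stick1_mid side 0.66 [153. 232.] [0.763 0.321]
crate_floor top 0.61 [187. 191.] [0.505 0.278]
crate_floor side 0.57 [225. 248.] [0.508 0.272]
torch top 0.81 [213. 207.] [0.439 0.176]
torch side 0.85 [255. 236.] [0.434 0.182]
torch side 0.68 [242. 154.] [ 0.664 -0.203]
purse top 0.54 [168. 175.] [0.572 0.358]
purse side 0.8 [193. 258.] [0.587 0.35 ]
opener top 0.6 [189. 226.] [0.367 0.271]
opener side 0.79 [262. 264.] [0.368 0.279]
bed top 0.81 [302. 152.] [ 0.651 -0.183]
bed side 0.89 [240. 152.] [ 0.673 -0.197]
pedal_pad top 0.63 [300. 205.] [ 0.437 -0.163]
pedal_pad top 0.55 [348. 152.] [ 0.638 -0.353]
pedal_pad side 0.43 [264. 125.] [ 0.623 -0.356]
saucer_floor top 0.66 [301. 208.] [ 0.43  -0.171]
saucer_floor side 0.82 [291. 175.] [ 0.42  -0.163]
canister 
[... 230 characters left out ...]
190385,  0.47700335,  0.02241949,  1.55541454, -0.01147893,
        1.10929819, -0.08310082]), 'joint_vel': array([ 3.38424972e-04, -3.27394455e-04, -1.73026466e-05,  3.89914627e-04,
       -1.34518706e-04, -1.18736526e-03, -9.12734745e-04]), 'joint_torque': array([-8.59702395e-04, -5.96328056e+01,  1.60583194e+00, -2.81546134e+01,
        1.25000413e-02,  1.84678211e-03,  4.24421569e-05]), 'eef_pos': array([ 0.21922674, -0.63841867,  0.23129989]), 'tool_rot': array([ 4.41102685e-06,  9.86355665e-01,  1.64628376e-01, -6.34807288e-06]), 'contact_force': array([ 0.29546336,  0.39800215, -0.00854296]), 'torque': array([ 0.03490764, -0.00683623,  0.04630938]), 'gripper_width': 1.001187143732266}
```

View pics/a.png

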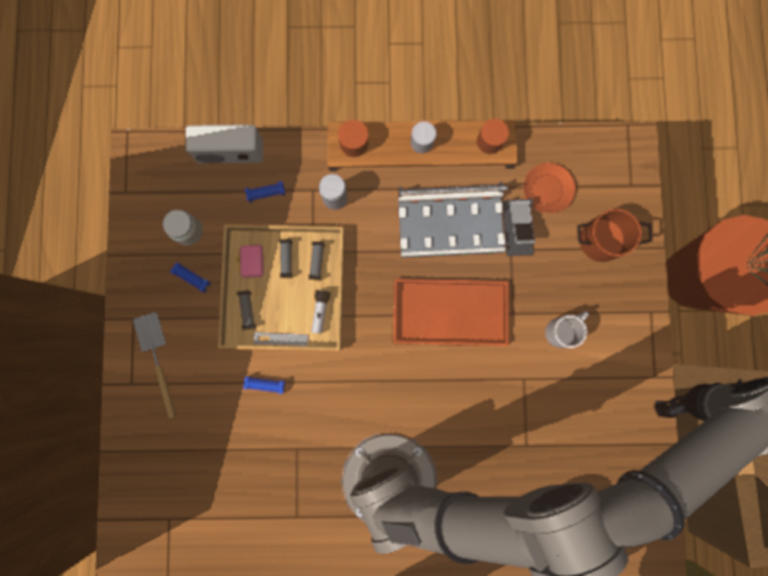

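View pics/b.png

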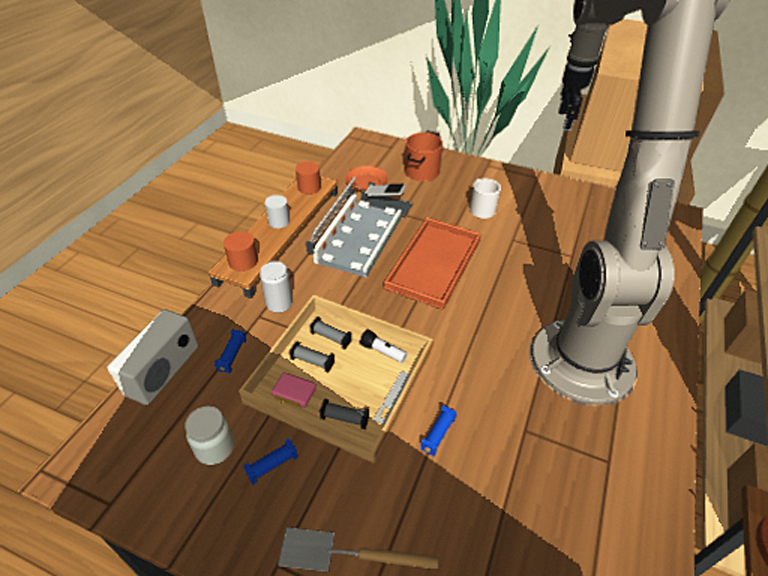

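Top view (displayed px at 1.5x) shows three grey, black-capped sticks in the crate: (286,258), (316,260) and (246,309). The three blue look-alikes at (265,190), (190,278) and (265,384) are outside the crate and not meant. I see no fourth grey stick. Next is an enlarged crop to confirm and measure.

Run:
```python
from h import *
im=cams.read_camera('top')[:,:,::-1]
a=cv2.resize(np.ascontiguousarray(im[145:237,142:234]),None,fx=6,fy=6,interpolation=cv2.INTER_CUBIC)
b=cv2.resize(np.ascontiguousarray(im[118:238,258:362]),None,fx=5,fy=5,interpolation=cv2.INTER_CUBIC)
cv2.imwrite('pics/c.png',a);cv2.imwrite('pics/d.png',b)
# sticks: dark/grey pixels near the seeds, side and top
for cam,seeds in (('top',[(190.5,172),(211,173.5),(164.5,206)]),('side',[(220,221.5),(208,237.5),(230,275)])):
    I=cams.read_camera(cam).astype(int); g=cv2.cvtColor(I.astype(np.uint8),cv2.COLOR_RGB2HSV)
    for s in seeds:
        yy,xx=np.mgrid[:384,:512]; near=np.hypot(xx-s[0],yy-s[1])<18
        m=((g[...,1]<70)|(g[...,2]<60))&near
        n,l,st,ce=cv2.connectedComponentsWithStats(m.astype(np.uint8))
        k=min(range(1,n),key=lambda k:np.hypot(*(ce[k]-s)) if st[k,4]>30 else 99)
        P=np.argwhere(l==k)[:,::-1].astype(np.float32); r=cv2.minAreaRect(P)
        # axis through PCA on plane
        W=unproj(cam,P,.026)[:,:2]; u,sv,v=np.linalg.svd(W-W.mean(0),full_matrices=False)
        print(cam,s,len(P),np.round(r[0],1),np.round(r[1],1),'world',W.mean(0).round(3),'len',np.round(np.ptp((W-W.mean(0))@v.T,0),3),'yaw',np.degrees(np.arctan(v[0,1]/v[0,0])).round(1))
```

```text
top (190.5, 172) 141 [190.  171.5] [21.  6.] world [0.582 0.264] len [0.085 0.025] yaw 1.0
top (211, 173.5) 137 [210.5 173. ] [ 6.1 22.4] world [0.573 0.184] len [0.089 0.024] yaw -6.8
top (164.5, 206) 136 [163.7 206.1] [23.3  5.9] world [0.445 0.368] len [0.092 0.023] yaw 8.9
side (220, 221.5) 237 [220.1 221.3] [28.2 11.7] world [0.57  0.187] len [0.112 0.052] yaw -8.3
side (208, 237.5) 267 [207.6 237.2] [29.6 12. ] world [0.576 0.268] len [0.108 0.049] yaw -0.1
side (230, 275) 327 [229.  275.4] [32.3 13.3] world [0.443 0.371] len [0.104 0.048] yaw 8.0
```

View pics/c.png

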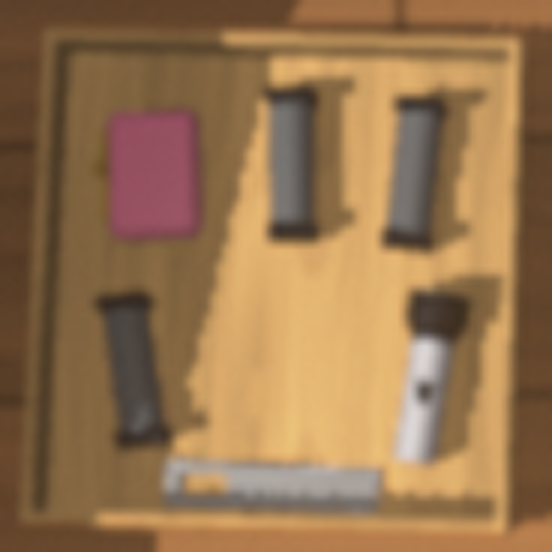

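View pics/d.png

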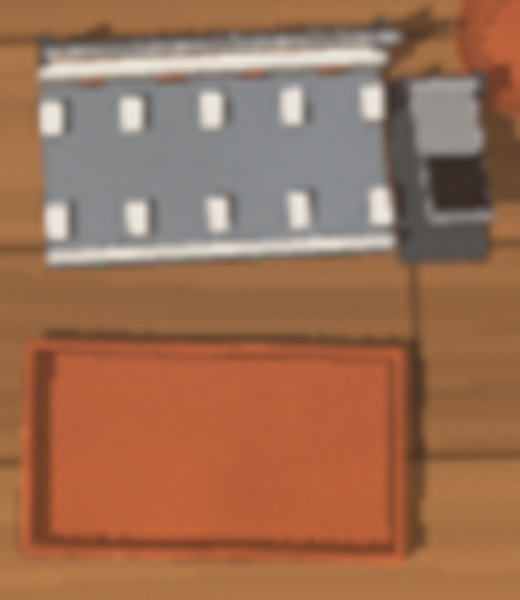

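Crop confirms three grey sticks at crop px (293,165), (415,172), (133,370). The crop of the tester shows ridge stubs in two rows (y≈110 and ≈213) and the saucer below. Fitting the bed pose now.

```bash
cat > bedfit.py <<'E'
from h import *
U=[(52,117),(131,114),(212,110),(292,106),(372,102),(57,220),(138,217),(219,213),(299,210),(381,206)]
uv=np.array(U)/5+[258-.4,118-.4]
W=unproj('top',uv,.032)[:,:2]
M=np.array([(s*.047,y) for s in(1,-1) for y in (.128,.064,0,-.064,-.128)])
A,B=M-M.mean(0),W-W.mean(0); u,s,v=np.linalg.svd(A.T@B); R=(u@v).T
print('bed',W.mean(0).round(4),'yaw',np.degrees(np.arctan2(R[1,0],R[0,0])).round(2),'rms',np.sqrt(((A@R.T-B)**2).mean()).round(4))
c=W.mean(0); print('row gap',np.linalg.norm(W[:5].mean(0)-W[5:].mean(0)))
for y in (.096,.032,-.032,-.096): print('lane',y,(c+R@[0,y]).round(3))
lip=np.array([(46,262),(393,240)])/5+[258-.4,118-.4]; print('front lip edge',unproj('top',lip,.02).round(3))
ped=np.array([[460,183]])/5+[257.6,117.6]; print('pad',unproj('top',ped,.074).round(3))
sc=np.array([(35,347),(408,345),(405,550),(26,548)])/5+[257.6,117.6]; p=unproj('top',sc,.03);print('saucer',p.round(3),p.mean(0).round(3))
print(proj('side',[[*(c+R@[x,y]),.032] for x,y in ((.047,.128),(-.047,.128),(.047,-.128),(-.047,-.128))]).round(1))
E
python3 bedfit.py; python3 -c "
from h import *
snap('side','e.png',(190,110,150,110),5)"
```

```text
bed [ 0.6592 -0.1747] yaw 1.85 rms 0.0037
row gap 0.08348762341652916
lane 0.096 [ 0.656 -0.079]
lane 0.032 [ 0.658 -0.143]
lane -0.032 [ 0.66  -0.207]
lane -0.096 [ 0.662 -0.271]
front lip edge [[ 0.582 -0.039  0.02 ]
 [ 0.596 -0.316  0.02 ]]
pad [[ 0.631 -0.358  0.074]]
saucer [[ 0.513 -0.029  0.03 ]
 [ 0.511 -0.322  0.03 ]
 [ 0.35  -0.314  0.03 ]
 [ 0.356 -0.019  0.03 ]] [ 0.433 -0.171  0.03 ]
[[217.2 169.6]
 [238.3 175.7]
 [241.6 134.3]
 [260.9 139.2]]
```

View pics/e.png

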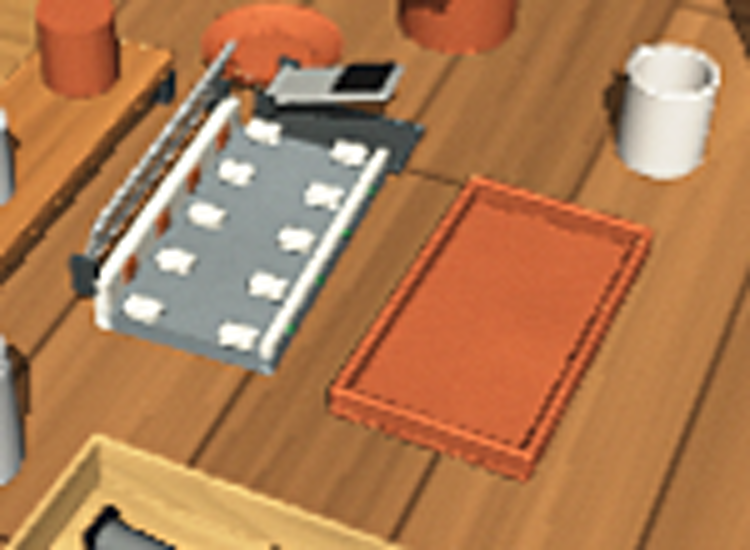

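Call:
jog_arm(plan=[{"wz":0.035,"x":0.2},{"wz":0.07,"x":0.4,"y":-0.05},{"wz":0.105,"x":0.6,"y":-0.2},{"wz":0.105,"x":0.75,"y":-0.4},{"wz":0.105,"x":0.85,"y":-0.6},{"wz":0.105,"x":0.95,"y":-0.8},{"wz":0.105,"x":1,"y":-1},{"wz":0.105,"x":1,"y":-1},{"wz":0.105,"x":1,"y":-1}], hand=0.3, grip_force=60)

```text
invalid input at $.plan[0]: expected keys x, y, z, wx, wy, wz
```

The side crop agrees with the bed fit to about 1 px: ridge stubs run from (142,307) to (350,153), the pad is at (365,77), and the empty saucer sits to the right. Rows need all six keys, so I'll include them.

Call:
jog_arm(plan=[{"x":0.5,"y":-0.1,"z":0,"wx":0,"wy":0,"wz":0.035},{"x":0.8,"y":-0.3,"z":0,"wx":0,"wy":0,"wz":0.07},{"x":1,"y":-0.5,"z":0,"wx":0,"wy":0,"wz":0.105},{"x":1,"y":-1,"z":0,"wx":0,"wy":0,"wz":0.105},{"x":1,"y":-1,"z":0,"wx":0,"wy":0,"wz":0.105},{"x":1,"y":-1,"z":0,"wx":0,"wy":0,"wz":0.105},{"x":1,"y":-1,"z":0,"wx":0,"wy":0,"wz":0.105},{"x":1,"y":-1,"z":0,"wx":0,"wy":0,"wz":0.105},{"x":1,"y":-1,"z":0,"wx":0,"wy":0,"wz":0.105}], hand=0.3, grip_force=60)

```text
t: 2.05
eef_pos: [0.3448, -0.3809, 0.2317]
tool_rot: [-0.0, 1.0, 0.003, 0.0]
contact_force: [0.3, -1.0, 0.2]
gripper_width: 0.652
```

Call:
jog_arm(plan=[{"x":1,"y":-1,"z":0,"wx":0,"wy":0,"wz":0},{"x":1,"y":-1,"z":0,"wx":0,"wy":0,"wz":0},{"x":1,"y":-1,"z":0,"wx":0,"wy":0,"wz":0},{"x":1,"y":-1,"z":0,"wx":0,"wy":0,"wz":0},{"x":1,"y":-1,"z":0,"wx":0,"wy":0,"wz":0},{"x":1,"y":-1,"z":0,"wx":0,"wy":0,"wz":0},{"x":1,"y":-1,"z":0,"wx":0,"wy":0,"wz":0},{"x":1,"y":-1,"z":0,"wx":0,"wy":0,"wz":0}])

```text
t: 2.72
eef_pos: [0.5492, -0.173, 0.2322]
tool_rot: [-0.002, 1.0, 0.008, 0.002]
contact_force: [-0.0, 1.0, 0.6]
gripper_width: 0.649
```

Call:
jog_arm(plan=[{"x":0.13,"y":-1,"z":0,"wx":0,"wy":0,"wz":0.02},{"x":0.13,"y":-1,"z":0,"wx":0,"wy":0,"wz":0.042},{"x":0.13,"y":-1,"z":0,"wx":0,"wy":0,"wz":0.042},{"x":0.13,"y":-1,"z":0,"wx":0,"wy":0,"wz":0.042},{"x":0.13,"y":-1,"z":0,"wx":0,"wy":0,"wz":0.042},{"x":0.13,"y":-1,"z":0,"wx":0,"wy":0,"wz":0.042},{"x":0.13,"y":-1,"z":0,"wx":0,"wy":0,"wz":0.042}])

```text
t: 3.3
eef_pos: [0.5729, 0.0295, 0.2331]
tool_rot: [-0.003, 0.998, -0.056, 0.002]
contact_force: [-0.5, -1.5, 0.3]
gripper_width: 0.647
```

```bash
cat > go.py <<'E'
import sys; from h import *
from scipy.spatial.transform import Rotation as Ro
def go(x,y,z,yaw):
    o=monitor.get_obs(); q=np.array(o['tool_rot']); R=Ro.from_quat(q[[1,2,3,0]]); p=np.array(o['eef_pos'])
    T=Ro.from_euler('z',yaw,degrees=True)*Ro.from_quat([1,0,0,0])
    print('now',p.round(4),'shift',(R.inv().apply(np.array([x,y,z])-p)/.2).round(3),'turn',((R.inv()*T).as_rotvec()/np.pi).round(3))
if __name__=='__main__': go(*map(float,sys.argv[1:]))
E
python3 go.py .572 .186 .1 -7.5
```

```text
now [0.5729 0.0295 0.2331] shift [-0.095 -0.773  0.67 ] turn [-0.002 -0.001  0.006]
```

Call:
jog_arm(plan=[{"x":-0.09,"y":-0.77,"z":0.2,"wx":0,"wy":0,"wz":0.006},{"x":-0.09,"y":-0.77,"z":0.2,"wx":0,"wy":0,"wz":0.006},{"x":-0.09,"y":-0.77,"z":0.5,"wx":0,"wy":0,"wz":0.006},{"x":-0.09,"y":-0.77,"z":0.67,"wx":0,"wy":0,"wz":0.006},{"x":-0.09,"y":-0.77,"z":0.67,"wx":0,"wy":0,"wz":0.006},{"x":-0.09,"y":-0.77,"z":0.67,"wx":0,"wy":0,"wz":0.006},{"x":-0.09,"y":-0.77,"z":0.67,"wx":0,"wy":0,"wz":0.006},{"x":-0.09,"y":-0.77,"z":0.67,"wx":0,"wy":0,"wz":0.006}])

```text
t: 3.97
eef_pos: [0.574, 0.1828, 0.1003]
tool_rot: [-0.002, 0.998, -0.066, 0.002]
contact_force: [0.3, -0.6, 0.3]
gripper_width: 0.65
```

```bash
python3 go.py .572 .185 .011 -7.5; python3 -c "
from h import *
snap('side','f.png',(160,170,130,130),4.5)"
```

```text
now [0.574  0.1828 0.1003] shift [-0.013 -0.008  0.446] turn [-0.001 -0.001 -0.001]
```

View pics/f.png

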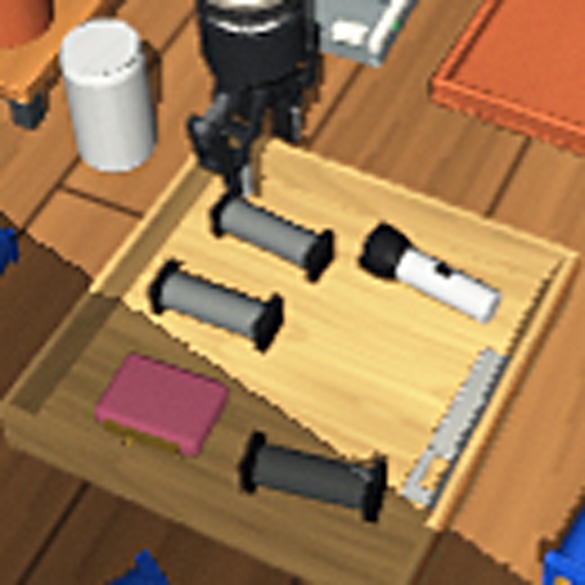

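The gripper hovers over stick B at (270,238), clear of its neighbours. Descending to grasp.

Call:
jog_arm(plan=[{"x":-0.013,"y":-0.008,"z":0.12,"wx":0,"wy":0,"wz":0},{"x":-0.013,"y":-0.008,"z":0.25,"wx":0,"wy":0,"wz":0},{"x":-0.013,"y":-0.008,"z":0.35,"wx":0,"wy":0,"wz":0},{"x":-0.013,"y":-0.008,"z":0.42,"wx":0,"wy":0,"wz":0},{"x":-0.013,"y":-0.008,"z":0.45,"wx":0,"wy":0,"wz":0},{"x":-0.013,"y":-0.008,"z":0.45,"wx":0,"wy":0,"wz":0},{"x":-0.013,"y":-0.008,"z":0.45,"wx":0,"wy":0,"wz":0}])

```text
t: 4.6
eef_pos: [0.5743, 0.1846, 0.0127]
tool_rot: [-0.003, 0.998, -0.067, 0.004]
contact_force: [-0.4, -0.5, 0.2]
gripper_width: 0.65
```

Call:
jog_arm(plan=[{"x":0,"y":0,"z":0,"wx":0,"wy":0,"wz":0},{"x":0,"y":0,"z":0,"wx":0,"wy":0,"wz":0},{"x":0,"y":0,"z":0,"wx":0,"wy":0,"wz":0},{"x":0,"y":0,"z":0,"wx":0,"wy":0,"wz":0},{"x":0,"y":0,"z":0,"wx":0,"wy":0,"wz":0},{"x":0,"y":0,"z":0,"wx":0,"wy":0,"wz":0},{"x":0,"y":0,"z":0,"wx":0,"wy":0,"wz":0},{"x":0,"y":0,"z":0,"wx":0,"wy":0,"wz":0}], hand=-1, grip_force=80)

```text
t: 5.27
eef_pos: [0.5756, 0.1847, 0.0147]
tool_rot: [-0.003, 0.998, -0.067, 0.006]
contact_force: [-1.0, -1.8, 8.7]
gripper_width: 0.319
```

Call:
jog_arm(plan=[{"x":0,"y":0,"z":-0.1,"wx":0,"wy":0,"wz":0},{"x":0,"y":0,"z":-0.2,"wx":0,"wy":0,"wz":0},{"x":0,"y":0,"z":-0.35,"wx":0,"wy":0,"wz":0},{"x":0,"y":0,"z":-0.5,"wx":0,"wy":0,"wz":0},{"x":0,"y":0,"z":-0.65,"wx":0,"wy":0,"wz":0},{"x":0,"y":0,"z":-0.8,"wx":0,"wy":0,"wz":0},{"x":0,"y":0,"z":-0.8,"wx":0,"wy":0,"wz":0},{"x":0,"y":0,"z":-0.8,"wx":0,"wy":0,"wz":0}])

```text
t: 5.93
eef_pos: [0.5749, 0.1844, 0.1772]
tool_rot: [-0.004, 0.998, -0.067, 0.008]
contact_force: [-1.0, -0.3, -3.1]
gripper_width: 0.314
```

```bash
python3 go.py .659 -.1405 .16 2
```

```text
now [0.5749 0.1844 0.1772] shift [0.634 1.554 0.083] turn [-0.002 -0.005 -0.054]
```

Call:
jog_arm(plan=[{"x":0.06,"y":0.15,"z":0,"wx":0,"wy":0,"wz":0},{"x":0.13,"y":0.32,"z":0,"wx":0,"wy":0,"wz":0},{"x":0.2,"y":0.48,"z":0,"wx":0,"wy":0,"wz":0},{"x":0.26,"y":0.64,"z":0,"wx":0,"wy":0,"wz":0},{"x":0.32,"y":0.78,"z":0,"wx":0,"wy":0,"wz":0},{"x":0.32,"y":0.78,"z":0,"wx":0,"wy":0,"wz":0}])

```text
t: 6.43
eef_pos: [0.6176, 0.0115, 0.1751]
tool_rot: [-0.001, 0.997, -0.072, 0.007]
contact_force: [0.4, -1.6, -2.3]
gripper_width: 0.319
```

Call:
jog_arm(plan=[{"x":0.06,"y":0.15,"z":0,"wx":0,"wy":0,"wz":-0.01},{"x":0.13,"y":0.32,"z":0,"wx":0,"wy":0,"wz":-0.03},{"x":0.2,"y":0.48,"z":0,"wx":0,"wy":0,"wz":-0.054},{"x":0.26,"y":0.64,"z":0,"wx":0,"wy":0,"wz":-0.054},{"x":0.32,"y":0.78,"z":0,"wx":0,"wy":0,"wz":-0.054},{"x":0.32,"y":0.78,"z":0,"wx":0,"wy":0,"wz":-0.054},{"x":0.32,"y":0.78,"z":0,"wx":0,"wy":0,"wz":-0.054}])

```text
t: 7.02
eef_pos: [0.6572, -0.155, 0.1736]
tool_rot: [-0.0, 1.0, 0.01, 0.006]
contact_force: [0.3, 0.6, -2.2]
gripper_width: 0.317
```

```bash
python3 go.py .659 -.1405 .055 2;  python3 -c "
from h import *
snap('side','g.png',(190,80,130,130),4.5)"
```

```text
now [ 0.6572 -0.155   0.1736] shift [ 0.004 -0.072  0.593] turn [ 0.    -0.004 -0.005]
```

View pics/g.png

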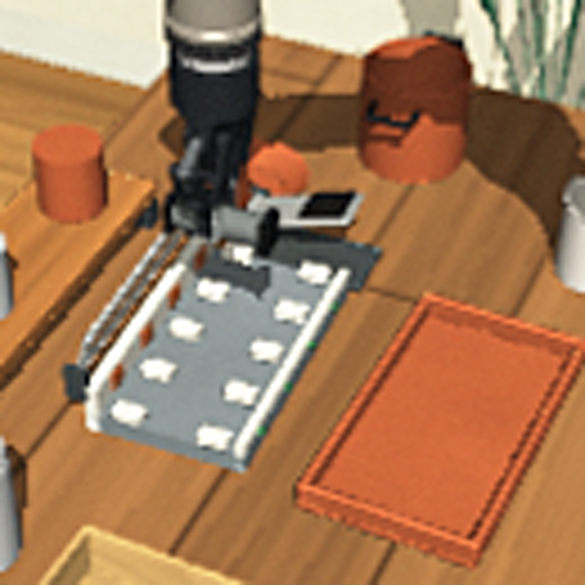

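Stick is held level at (240,225). Lowering to just above the ridges, then checking alignment.

Call:
jog_arm(plan=[{"x":0.004,"y":-0.072,"z":0.12,"wx":0,"wy":0,"wz":-0.005},{"x":0.004,"y":-0.072,"z":0.25,"wx":0,"wy":0,"wz":-0.005},{"x":0.004,"y":-0.072,"z":0.4,"wx":0,"wy":0,"wz":-0.005},{"x":0.004,"y":-0.072,"z":0.5,"wx":0,"wy":0,"wz":-0.005},{"x":0.004,"y":-0.072,"z":0.59,"wx":0,"wy":0,"wz":-0.005},{"x":0.004,"y":-0.072,"z":0.59,"wx":0,"wy":0,"wz":-0.005},{"x":0.004,"y":-0.072,"z":0.59,"wx":0,"wy":0,"wz":-0.005}])

```text
t: 7.65
eef_pos: [0.6581, -0.1353, 0.0547]
tool_rot: [-0.001, 1.0, 0.021, 0.004]
contact_force: [0.1, -0.8, -1.5]
gripper_width: 0.318
```

```bash
python3 go.py .659 -.1405 .029 2;  python3 -c "
from h import *
snap('side','i.png',(195,110,90,90),7)"
```

```text
now [ 0.6581 -0.1353  0.0547] shift [0.002 0.026 0.129] turn [-0.001 -0.003  0.002]
```

View pics/i.png

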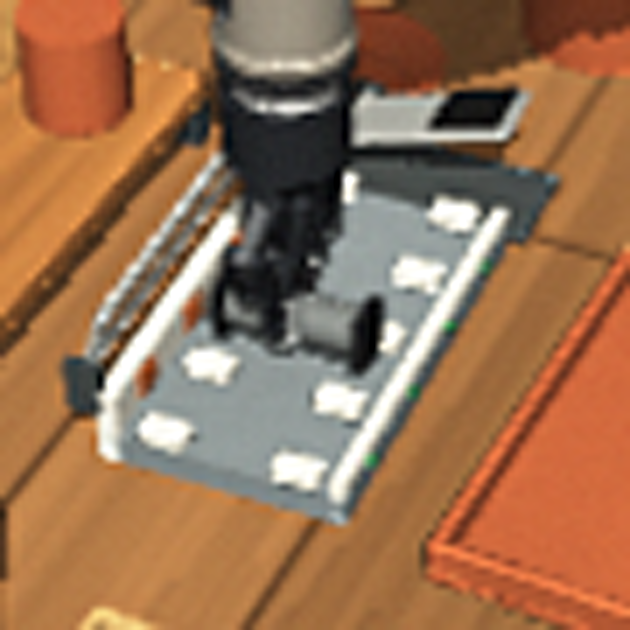

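Run:
```python
from h import *
f=lambda P:((proj('side',P)-[194.6,109.6])*7).round(0).tolist()
c=np.array([.66,-.1725]);a=np.radians(2);R=np.array([[np.cos(a),-np.sin(a)],[np.sin(a),np.cos(a)]])
for z in (.032,): print('stubs -x',[ (y,f([[*(c+R@[-.045,y]),z]])) for y in (.128,.064,0,-.064,-.128)])
print('stubs +x',[ (y,f([[*(c+R@[.04,y]),.032]])) for y in (.128,.064,0,-.064,-.128)])
# expected cap front face centre+corners for tool now
t=np.array([.6581,-.1353]);z=.0547-.0087
print('cap',f([[*(t+R@[-.05,y]),z+h] for y,h in((-.016,0),(.016,0),(.016,.032),(-.016,.032))]))
print(len(np.array([1])))
```

```text
stubs -x [(0.128, [[300.0, 464.0]]), (0.064, [[343.0, 394.0]]), (0, [[383.0, 329.0]]), (-0.064, [[422.0, 267.0]]), (-0.128, [[458.0, 208.0]])]
stubs +x [(0.128, [[166.0, 425.0]]), (0.064, [[212.0, 358.0]]), (0, [[256.0, 294.0]]), (-0.064, [[297.0, 234.0]]), (-0.128, [[336.0, 177.0]])]
cap [[379.0, 335.0], [359.0, 368.0], [358.0, 326.0], [379.0, 294.0]]
1
```

Projected cap position matches the picture. The ridge stubs sit about 5 mm further +y than modelled, so the current y is right. Lowering and releasing.

Call:
jog_arm(plan=[{"x":0.005,"y":0.005,"z":0.06,"wx":0,"wy":0,"wz":0},{"x":0.005,"y":0.005,"z":0.09,"wx":0,"wy":0,"wz":0},{"x":0.005,"y":0.005,"z":0.12,"wx":0,"wy":0,"wz":0},{"x":0.005,"y":0.005,"z":0.13,"wx":0,"wy":0,"wz":0},{"x":0.005,"y":0.005,"z":0.13,"wx":0,"wy":0,"wz":0},{"x":0.005,"y":0.005,"z":0.13,"wx":0,"wy":0,"wz":0}])

```text
t: 8.2
eef_pos: [0.6607, -0.1369, 0.0302]
tool_rot: [-0.001, 1.0, 0.02, 0.006]
contact_force: [0.4, 0.4, -1.8]
gripper_width: 0.319
```

Call:
jog_arm(plan=[{"x":0,"y":0,"z":0,"wx":0,"wy":0,"wz":0},{"x":0,"y":0,"z":0,"wx":0,"wy":0,"wz":0},{"x":0,"y":0,"z":0,"wx":0,"wy":0,"wz":0},{"x":0,"y":0,"z":0,"wx":0,"wy":0,"wz":0},{"x":0,"y":0,"z":0,"wx":0,"wy":0,"wz":0},{"x":0,"y":0,"z":0,"wx":0,"wy":0,"wz":0}], hand=0.2)

```text
t: 8.7
eef_pos: [0.6609, -0.1369, 0.0304]
tool_rot: [-0.001, 1.0, 0.02, 0.006]
contact_force: [-1.2, -0.5, 0.6]
gripper_width: 0.602
```

Call:
jog_arm(plan=[{"x":0,"y":0,"z":-0.15,"wx":0,"wy":0,"wz":0},{"x":0,"y":0,"z":-0.3,"wx":0,"wy":0,"wz":0},{"x":0,"y":0,"z":-0.5,"wx":0,"wy":0,"wz":0},{"x":0,"y":0,"z":-0.7,"wx":0,"wy":0,"wz":0},{"x":0,"y":0,"z":-0.75,"wx":0,"wy":0,"wz":0},{"x":0,"y":0,"z":-0.75,"wx":0,"wy":0,"wz":0}])

```text
t: 9.2
eef_pos: [0.6618, -0.1376, 0.1855]
tool_rot: [-0.0, 1.0, 0.02, 0.01]
contact_force: [0.8, 0.8, -0.0]
gripper_width: 0.6
```

```bash
python3 go.py .576 .266 .17 0.5
```

```text
now [ 0.6618 -0.1376  0.1855] shift [-0.348 -2.034  0.071] turn [-0.    -0.006  0.01 ]
```

Call:
jog_arm(plan=[{"x":-0.17,"y":-1,"z":0,"wx":0,"wy":-0.006,"wz":0.01},{"x":-0.17,"y":-1,"z":0,"wx":0,"wy":-0.006,"wz":0.01},{"x":-0.17,"y":-1,"z":0,"wx":0,"wy":-0.006,"wz":0.01},{"x":-0.17,"y":-1,"z":0,"wx":0,"wy":-0.006,"wz":0.01},{"x":-0.17,"y":-1,"z":0,"wx":0,"wy":-0.006,"wz":0.01},{"x":-0.17,"y":-1,"z":0,"wx":0,"wy":-0.006,"wz":0.01},{"x":-0.17,"y":-1,"z":0,"wx":0,"wy":-0.006,"wz":0.01}])

```text
t: 9.78
eef_pos: [0.6185, 0.0642, 0.1838]
tool_rot: [-0.001, 1.0, 0.007, -0.0]
contact_force: [0.6, -0.3, 0.6]
gripper_width: 0.603
```

Call:
jog_arm(plan=[{"x":-0.18,"y":-1,"z":0.1,"wx":0,"wy":0,"wz":0},{"x":-0.18,"y":-1,"z":0.1,"wx":0,"wy":0,"wz":0},{"x":-0.18,"y":-1,"z":0.1,"wx":0,"wy":0,"wz":0},{"x":-0.18,"y":-1,"z":0.2,"wx":0,"wy":0,"wz":0},{"x":-0.18,"y":-1,"z":0.3,"wx":0,"wy":0,"wz":0},{"x":-0.18,"y":-1,"z":0.4,"wx":0,"wy":0,"wz":0},{"x":-0.18,"y":-1,"z":0.4,"wx":0,"wy":0,"wz":0}])

```text
t: 10.37
eef_pos: [0.5749, 0.2649, 0.0979]
tool_rot: [0.001, 1.0, 0.01, -0.005]
contact_force: [-0.4, -1.1, -1.2]
gripper_width: 0.6
```

```bash
python3 go.py .577 .266 .007 0.5;  python3 -c "
from h import *
im=cams.read_camera('top');t=im[118:160,258:340,::-1]
snap('top','j.png',(258,118,90,60),7)"
```

```text
now [0.5749 0.2649 0.0979] shift [ 0.015 -0.006  0.454] turn [0.    0.003 0.003]
```

View pics/j.png

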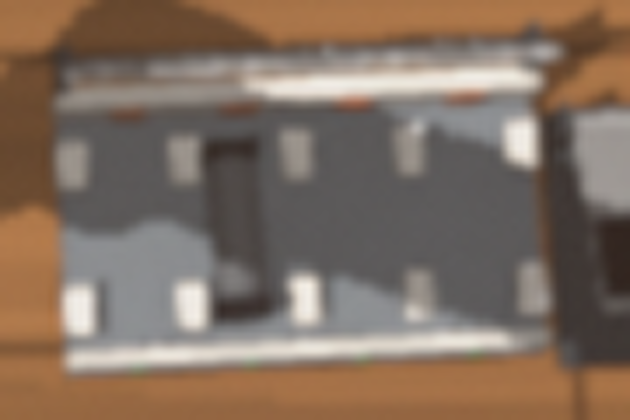

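Stick 1 sits in lane 2 at (238,230), centred between the stubs. Now grasping stick A, deeper this time.

Call:
jog_arm(plan=[{"x":0.015,"y":-0.006,"z":0.12,"wx":0,"wy":0.003,"wz":0.003},{"x":0.015,"y":-0.006,"z":0.25,"wx":0,"wy":0.003,"wz":0.003},{"x":0.015,"y":-0.006,"z":0.35,"wx":0,"wy":0.003,"wz":0.003},{"x":0.015,"y":-0.006,"z":0.42,"wx":0,"wy":0.003,"wz":0.003},{"x":0.015,"y":-0.006,"z":0.455,"wx":0,"wy":0.003,"wz":0.003},{"x":0.015,"y":-0.006,"z":0.455,"wx":0,"wy":0.003,"wz":0.003},{"x":0.015,"y":-0.006,"z":0.455,"wx":0,"wy":0.003,"wz":0.003}])

```text
t: 11.05
eef_pos: [0.5831, 0.2618, 0.0124]
tool_rot: [0.001, 1.0, 0.001, 0.004]
contact_force: [0.9, 0.8, 0.6]
gripper_width: 0.599
```

Call:
jog_arm(plan=[{"x":0,"y":0,"z":0,"wx":0,"wy":0,"wz":0},{"x":0,"y":0,"z":0,"wx":0,"wy":0,"wz":0},{"x":0,"y":0,"z":0,"wx":0,"wy":0,"wz":0},{"x":0,"y":0,"z":0,"wx":0,"wy":0,"wz":0},{"x":0,"y":0,"z":0,"wx":0,"wy":0,"wz":0},{"x":0,"y":0,"z":0,"wx":0,"wy":0,"wz":0},{"x":0,"y":0,"z":0,"wx":0,"wy":0,"wz":0}], hand=-1)

```text
t: 11.63
eef_pos: [0.5846, 0.2623, 0.0147]
tool_rot: [0.0, 1.0, 0.001, 0.005]
contact_force: [-0.7, -0.6, 6.5]
gripper_width: 0.321
```

Call:
jog_arm(plan=[{"x":0,"y":0,"z":-0.1,"wx":0,"wy":0,"wz":0},{"x":0,"y":0,"z":-0.2,"wx":0,"wy":0,"wz":0},{"x":0,"y":0,"z":-0.35,"wx":0,"wy":0,"wz":0},{"x":0,"y":0,"z":-0.5,"wx":0,"wy":0,"wz":0},{"x":0,"y":0,"z":-0.65,"wx":0,"wy":0,"wz":0},{"x":0,"y":0,"z":-0.8,"wx":0,"wy":0,"wz":0},{"x":0,"y":0,"z":-0.8,"wx":0,"wy":0,"wz":0},{"x":0,"y":0,"z":-0.8,"wx":0,"wy":0,"wz":0}])

```text
t: 12.3
eef_pos: [0.5842, 0.263, 0.1776]
tool_rot: [-0.001, 1.0, 0.001, 0.008]
contact_force: [-0.4, 0.7, -2.2]
gripper_width: 0.318
```

```bash
python3 go.py .660 -.201 .16 2
```

```text
now [0.5842 0.263  0.1776] shift [0.372 2.321 0.089] turn [-0.001 -0.005 -0.01 ]
```

Call:
jog_arm(plan=[{"x":0.03,"y":0.16,"z":0,"wx":0,"wy":-0.005,"wz":0},{"x":0.06,"y":0.34,"z":0,"wx":0,"wy":-0.005,"wz":0},{"x":0.1,"y":0.52,"z":0,"wx":0,"wy":-0.005,"wz":0},{"x":0.12,"y":0.7,"z":0,"wx":0,"wy":-0.005,"wz":0},{"x":0.14,"y":0.88,"z":0,"wx":0,"wy":-0.005,"wz":0},{"x":0.16,"y":1,"z":0,"wx":0,"wy":-0.005,"wz":0},{"x":0.16,"y":1,"z":0,"wx":0,"wy":-0.005,"wz":0}])

```text
t: 12.88
eef_pos: [0.6166, 0.054, 0.176]
tool_rot: [0.002, 1.0, -0.004, -0.001]
contact_force: [-0.3, -0.9, -1.2]
gripper_width: 0.32
```

Call:
jog_arm(plan=[{"x":0.03,"y":0.16,"z":0,"wx":0,"wy":0,"wz":-0.01},{"x":0.06,"y":0.34,"z":0,"wx":0,"wy":0,"wz":-0.01},{"x":0.1,"y":0.52,"z":0,"wx":0,"wy":0,"wz":-0.01},{"x":0.15,"y":0.7,"z":0,"wx":0,"wy":0,"wz":-0.01},{"x":0.2,"y":0.88,"z":0,"wx":0,"wy":0,"wz":-0.01},{"x":0.22,"y":1,"z":0,"wx":0,"wy":0,"wz":-0.01},{"x":0.22,"y":1,"z":0,"wx":0,"wy":0,"wz":-0.01}])

```text
t: 13.47
eef_pos: [0.6581, -0.155, 0.1748]
tool_rot: [0.004, 1.0, 0.007, -0.002]
contact_force: [-0.9, -2.0, -0.6]
gripper_width: 0.32
```

```bash
python3 go.py .663 -.201 .055 2
```

```text
now [ 0.6581 -0.155   0.1748] shift [0.024 0.226 0.6  ] turn [ 0.002  0.002 -0.006]
```

Call:
jog_arm(plan=[{"x":0.024,"y":0.226,"z":0,"wx":0,"wy":0,"wz":-0.006},{"x":0.024,"y":0.226,"z":0.05,"wx":0,"wy":0,"wz":-0.006},{"x":0.024,"y":0.226,"z":0.2,"wx":0,"wy":0,"wz":-0.006},{"x":0.024,"y":0.226,"z":0.35,"wx":0,"wy":0,"wz":-0.006},{"x":0.024,"y":0.226,"z":0.5,"wx":0,"wy":0,"wz":-0.006},{"x":0.024,"y":0.226,"z":0.6,"wx":0,"wy":0,"wz":-0.006},{"x":0.024,"y":0.226,"z":0.6,"wx":0,"wy":0,"wz":-0.006},{"x":0.024,"y":0.226,"z":0.6,"wx":0,"wy":0,"wz":-0.006}])

```text
t: 14.13
eef_pos: [0.6615, -0.2002, 0.0532]
tool_rot: [0.003, 1.0, 0.017, -0.005]
contact_force: [0.9, -0.0, -0.2]
gripper_width: 0.316
```

```bash
python3 go.py .663 -.201 .029 2
```

```text
now [ 0.6615 -0.2002  0.0532] shift [0.009 0.004 0.121] turn [ 0.002  0.003 -0.   ]
```

Call:
jog_arm(plan=[{"x":0.005,"y":0.004,"z":0.06,"wx":0,"wy":0,"wz":0},{"x":0.005,"y":0.004,"z":0.09,"wx":0,"wy":0,"wz":0},{"x":0.005,"y":0.004,"z":0.115,"wx":0,"wy":0,"wz":0},{"x":0.005,"y":0.004,"z":0.12,"wx":0,"wy":0,"wz":0},{"x":0.005,"y":0.004,"z":0.12,"wx":0,"wy":0,"wz":0},{"x":0.005,"y":0.004,"z":0.12,"wx":0,"wy":0,"wz":0}])

```text
t: 14.63
eef_pos: [0.6626, -0.2012, 0.0297]
tool_rot: [0.003, 1.0, 0.017, -0.004]
contact_force: [-0.9, 0.6, -1.3]
gripper_width: 0.317
```

Call:
jog_arm(plan=[{"x":0,"y":0,"z":0,"wx":0,"wy":0,"wz":0},{"x":0,"y":0,"z":0,"wx":0,"wy":0,"wz":0},{"x":0,"y":0,"z":0,"wx":0,"wy":0,"wz":0},{"x":0,"y":0,"z":0,"wx":0,"wy":0,"wz":0},{"x":0,"y":0,"z":0,"wx":0,"wy":0,"wz":0},{"x":0,"y":0,"z":0,"wx":0,"wy":0,"wz":0}], hand=0.1)

```text
t: 15.13
eef_pos: [0.6627, -0.2012, 0.0298]
tool_rot: [0.003, 1.0, 0.017, -0.004]
contact_force: [0.2, -0.1, 0.5]
gripper_width: 0.548
```

Call:
jog_arm(plan=[{"x":0,"y":0,"z":-0.15,"wx":0,"wy":0,"wz":0},{"x":0,"y":0,"z":-0.3,"wx":0,"wy":0,"wz":0},{"x":0,"y":0,"z":-0.5,"wx":0,"wy":0,"wz":0},{"x":0,"y":0,"z":-0.7,"wx":0,"wy":0,"wz":0},{"x":0,"y":0,"z":-0.75,"wx":0,"wy":0,"wz":0},{"x":0,"y":0,"z":-0.75,"wx":0,"wy":0,"wz":0}])

```text
t: 15.63
eef_pos: [0.6666, -0.2007, 0.1849]
tool_rot: [0.004, 1.0, 0.017, 0.0]
contact_force: [0.8, -0.1, -0.9]
gripper_width: 0.555
```

```bash
python3 go.py .444 .369 .18 0
```

```text
now [ 0.6666 -0.2007  0.1849] shift [-1.016 -2.885  0.   ] turn [ 0.003 -0.     0.011]
```

Call:
jog_arm(plan=[{"x":-0.3,"y":-0.95,"z":0,"wx":0.003,"wy":0,"wz":0.01},{"x":-0.3,"y":-0.95,"z":0,"wx":0.003,"wy":0,"wz":0.01},{"x":-0.3,"y":-0.95,"z":0,"wx":0.003,"wy":0,"wz":0.01},{"x":-0.3,"y":-0.95,"z":0,"wx":0.003,"wy":0,"wz":0.01},{"x":-0.3,"y":-0.95,"z":0,"wx":0.003,"wy":0,"wz":0.01},{"x":-0.3,"y":-0.95,"z":0,"wx":0.003,"wy":0,"wz":0.01},{"x":-0.3,"y":-0.95,"z":0,"wx":0.003,"wy":0,"wz":0.01}])

```text
t: 16.22
eef_pos: [0.5991, -0.0103, 0.1824]
tool_rot: [-0.001, 1.0, 0.004, -0.001]
contact_force: [0.5, -0.7, -0.3]
gripper_width: 0.552
```

Call:
jog_arm(plan=[{"x":-0.35,"y":-0.95,"z":0,"wx":0,"wy":0,"wz":0},{"x":-0.35,"y":-0.95,"z":0,"wx":0,"wy":0,"wz":0},{"x":-0.35,"y":-0.95,"z":0,"wx":0,"wy":0,"wz":0},{"x":-0.35,"y":-0.95,"z":0,"wx":0,"wy":0,"wz":0},{"x":-0.35,"y":-0.95,"z":0,"wx":0,"wy":0,"wz":0},{"x":-0.35,"y":-0.95,"z":0,"wx":0,"wy":0,"wz":0},{"x":-0.35,"y":-0.95,"z":0,"wx":0,"wy":0,"wz":0}])

```text
t: 16.8
eef_pos: [0.5273, 0.1803, 0.1821]
tool_rot: [-0.001, 1.0, 0.005, -0.001]
contact_force: [0.7, -0.0, 0.0]
gripper_width: 0.553
```

```bash
python3 go.py .444 .369 .10 8.5
```

```text
now [0.5273 0.1803 0.1821] shift [-0.406 -0.947  0.413] turn [-0.     0.001 -0.044]
```

Call:
jog_arm(plan=[{"x":-0.406,"y":-0.947,"z":0,"wx":0,"wy":0,"wz":-0.02},{"x":-0.406,"y":-0.947,"z":0,"wx":0,"wy":0,"wz":-0.044},{"x":-0.406,"y":-0.947,"z":0,"wx":0,"wy":0,"wz":-0.044},{"x":-0.406,"y":-0.947,"z":0.1,"wx":0,"wy":0,"wz":-0.044},{"x":-0.406,"y":-0.947,"z":0.25,"wx":0,"wy":0,"wz":-0.044},{"x":-0.406,"y":-0.947,"z":0.41,"wx":0,"wy":0,"wz":-0.044},{"x":-0.406,"y":-0.947,"z":0.41,"wx":0,"wy":0,"wz":-0.044},{"x":-0.406,"y":-0.947,"z":0.41,"wx":0,"wy":0,"wz":-0.044}])

```text
t: 17.47
eef_pos: [0.444, 0.3658, 0.0976]
tool_rot: [0.002, 0.997, 0.073, -0.003]
contact_force: [0.9, -0.5, -0.0]
gripper_width: 0.547
```

```bash
python3 go.py .444 .370 .007 8.5;  python3 -c "
from h import *
a=cams.read_camera('top')[118:178,258:348,::-1]; b=cams.read_camera('side')[215:305,175:275,::-1]
f=lambda i:cv2.resize(np.ascontiguousarray(i),(560,int(560*i.shape[0]/i.shape[1])) ,interpolation=cv2.INTER_CUBIC)
o=np.vstack([f(a),f(b)]); cv2.imwrite('pics/k.png',cv2.resize(o,None,fx=.65,fy=.65)) ; print(o.shape)"
```

```text
now [0.444  0.3658 0.0976] shift [ 0.006 -0.022  0.453] turn [ 0.001  0.002 -0.   ]
(877, 560, 3)
```

View pics/k.png

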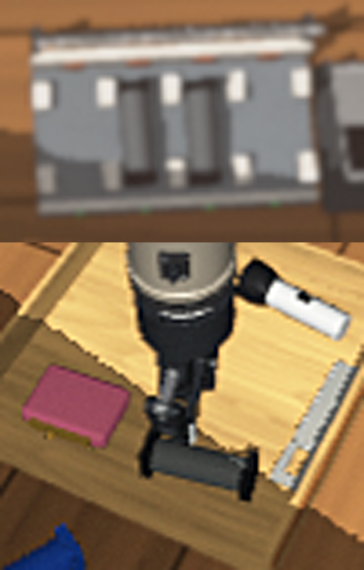

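Two sticks lie in their own lanes at (140,130) and (205,130) of the upper panel. The gripper is over the third. Grasping.

Call:
jog_arm(plan=[{"x":0.006,"y":-0.022,"z":0.12,"wx":0,"wy":0,"wz":0},{"x":0.006,"y":-0.022,"z":0.25,"wx":0,"wy":0,"wz":0},{"x":0.006,"y":-0.022,"z":0.35,"wx":0,"wy":0,"wz":0},{"x":0.006,"y":-0.022,"z":0.42,"wx":0,"wy":0,"wz":0},{"x":0.006,"y":-0.022,"z":0.45,"wx":0,"wy":0,"wz":0},{"x":0.006,"y":-0.022,"z":0.45,"wx":0,"wy":0,"wz":0},{"x":0.006,"y":-0.022,"z":0.45,"wx":0,"wy":0,"wz":0}])

```text
t: 18.15
eef_pos: [0.4488, 0.3711, 0.0127]
tool_rot: [-0.001, 0.997, 0.071, 0.001]
contact_force: [0.2, -0.2, 0.4]
gripper_width: 0.549
```

Call:
jog_arm(plan=[{"x":0,"y":0,"z":0,"wx":0,"wy":0,"wz":0},{"x":0,"y":0,"z":0,"wx":0,"wy":0,"wz":0},{"x":0,"y":0,"z":0,"wx":0,"wy":0,"wz":0},{"x":0,"y":0,"z":0,"wx":0,"wy":0,"wz":0},{"x":0,"y":0,"z":0,"wx":0,"wy":0,"wz":0},{"x":0,"y":0,"z":0,"wx":0,"wy":0,"wz":0},{"x":0,"y":0,"z":0,"wx":0,"wy":0,"wz":0}], hand=-1)

```text
t: 18.73
eef_pos: [0.4505, 0.3715, 0.015]
tool_rot: [-0.001, 0.997, 0.071, 0.002]
contact_force: [-1.0, -3.5, 9.4]
gripper_width: 0.319
```

Call:
jog_arm(plan=[{"x":0,"y":0,"z":-0.1,"wx":0,"wy":0,"wz":0},{"x":0,"y":0,"z":-0.2,"wx":0,"wy":0,"wz":0},{"x":0,"y":0,"z":-0.35,"wx":0,"wy":0,"wz":0},{"x":0,"y":0,"z":-0.5,"wx":0,"wy":0,"wz":0},{"x":0,"y":0,"z":-0.65,"wx":0,"wy":0,"wz":0},{"x":0,"y":0,"z":-0.8,"wx":0,"wy":0,"wz":0},{"x":0,"y":0,"z":-0.8,"wx":0,"wy":0,"wz":0},{"x":0,"y":0,"z":-0.8,"wx":0,"wy":0,"wz":0}])

```text
t: 19.4
eef_pos: [0.451, 0.372, 0.1779]
tool_rot: [-0.003, 0.997, 0.071, 0.004]
contact_force: [-0.3, 0.9, -1.4]
gripper_width: 0.32
```

```bash
python3 go.py .659 -.073 .17 8.5
```

```text
now [0.451  0.372  0.1779] shift [0.716 2.349 0.035] turn [-0.001 -0.003 -0.002]
```

Call:
jog_arm(plan=[{"x":0.05,"y":0.16,"z":0,"wx":0,"wy":-0.003,"wz":0},{"x":0.1,"y":0.34,"z":0,"wx":0,"wy":-0.003,"wz":0},{"x":0.16,"y":0.52,"z":0,"wx":0,"wy":-0.003,"wz":0},{"x":0.22,"y":0.68,"z":0,"wx":0,"wy":-0.003,"wz":0},{"x":0.25,"y":0.8,"z":0,"wx":0,"wy":-0.003,"wz":0},{"x":0.25,"y":0.8,"z":0,"wx":0,"wy":-0.003,"wz":0}])

```text
t: 19.9
eef_pos: [0.5252, 0.2127, 0.1761]
tool_rot: [0.0, 0.998, 0.066, -0.001]
contact_force: [0.1, -0.7, -0.8]
gripper_width: 0.322
```

Call:
jog_arm(plan=[{"x":0.05,"y":0.16,"z":0,"wx":0,"wy":0,"wz":0},{"x":0.1,"y":0.34,"z":0,"wx":0,"wy":0,"wz":0},{"x":0.16,"y":0.52,"z":0,"wx":0,"wy":0,"wz":0.01},{"x":0.22,"y":0.68,"z":0,"wx":0,"wy":0,"wz":0.03},{"x":0.25,"y":0.8,"z":0,"wx":0,"wy":0,"wz":0.036},{"x":0.25,"y":0.8,"z":0,"wx":0,"wy":0,"wz":0.036}])

```text
t: 20.4
eef_pos: [0.5971, 0.0528, 0.1746]
tool_rot: [0.002, 1.0, 0.004, -0.001]
contact_force: [0.4, -1.2, -1.3]
gripper_width: 0.318
```

```bash
python3 go.py .663 -.073 .055 2
```

```text
now [0.5971 0.0528 0.1746] shift [0.325 0.629 0.6  ] turn [ 0.001  0.001 -0.008]
```

Call:
jog_arm(plan=[{"x":0.08,"y":0.15,"z":0,"wx":0,"wy":0,"wz":-0.008},{"x":0.16,"y":0.32,"z":0,"wx":0,"wy":0,"wz":-0.008},{"x":0.25,"y":0.5,"z":0,"wx":0,"wy":0,"wz":-0.008},{"x":0.32,"y":0.63,"z":0,"wx":0,"wy":0,"wz":-0.008},{"x":0.325,"y":0.63,"z":0.1,"wx":0,"wy":0,"wz":-0.008},{"x":0.325,"y":0.63,"z":0.25,"wx":0,"wy":0,"wz":-0.008},{"x":0.325,"y":0.63,"z":0.42,"wx":0,"wy":0,"wz":-0.008},{"x":0.325,"y":0.63,"z":0.56,"wx":0,"wy":0,"wz":-0.008},{"x":0.325,"y":0.63,"z":0.6,"wx":0,"wy":0,"wz":-0.008},{"x":0.325,"y":0.63,"z":0.6,"wx":0,"wy":0,"wz":-0.008}])

```text
t: 21.23
eef_pos: [0.6601, -0.0725, 0.0516]
tool_rot: [0.002, 1.0, 0.017, -0.005]
contact_force: [-0.2, 0.4, -1.1]
gripper_width: 0.317
```

```bash
python3 go.py .664 -.073 .029 2
```

```text
now [ 0.6601 -0.0725  0.0516] shift [0.021 0.003 0.113] turn [ 0.001  0.003 -0.   ]
```

Call:
jog_arm(plan=[{"x":0.02,"y":0.003,"z":0.05,"wx":0,"wy":0,"wz":0},{"x":0.02,"y":0.003,"z":0.08,"wx":0,"wy":0,"wz":0},{"x":0.02,"y":0.003,"z":0.105,"wx":0,"wy":0,"wz":0},{"x":0.02,"y":0.003,"z":0.113,"wx":0,"wy":0,"wz":0},{"x":0.02,"y":0.003,"z":0.113,"wx":0,"wy":0,"wz":0},{"x":0.02,"y":0.003,"z":0.113,"wx":0,"wy":0,"wz":0}])

```text
t: 21.73
eef_pos: [0.6643, -0.0731, 0.0296]
tool_rot: [0.002, 1.0, 0.017, -0.004]
contact_force: [0.6, 0.3, -1.3]
gripper_width: 0.319
```

Call:
jog_arm(plan=[{"x":0,"y":0,"z":0,"wx":0,"wy":0,"wz":0},{"x":0,"y":0,"z":0,"wx":0,"wy":0,"wz":0},{"x":0,"y":0,"z":0,"wx":0,"wy":0,"wz":0},{"x":0,"y":0,"z":0,"wx":0,"wy":0,"wz":0},{"x":0,"y":0,"z":0,"wx":0,"wy":0,"wz":0},{"x":0,"y":0,"z":0,"wx":0,"wy":0,"wz":0}], hand=0.1)

```text
t: 22.23
eef_pos: [0.6643, -0.0731, 0.0297]
tool_rot: [0.002, 1.0, 0.017, -0.004]
contact_force: [-0.9, -0.5, -0.1]
gripper_width: 0.551
```

Call:
jog_arm(plan=[{"x":0,"y":0,"z":-0.15,"wx":0,"wy":0,"wz":0},{"x":0,"y":0,"z":-0.3,"wx":0,"wy":0,"wz":0},{"x":0,"y":0,"z":-0.5,"wx":0,"wy":0,"wz":0},{"x":0,"y":0,"z":-0.7,"wx":0,"wy":0,"wz":0},{"x":0,"y":0,"z":-0.85,"wx":0,"wy":0,"wz":0},{"x":0,"y":0,"z":-0.85,"wx":0,"wy":0,"wz":0}])

```text
t: 22.73
eef_pos: [0.67, -0.0723, 0.2079]
tool_rot: [0.002, 1.0, 0.017, 0.002]
contact_force: [1.5, -0.2, 1.1]
gripper_width: 0.548
```

```bash
python3 go.py .56 .1 .2 2
```

```text
now [ 0.67   -0.0723  0.2079] shift [-0.52  -0.88   0.033] turn [ 0.001 -0.001 -0.   ]
```

Call:
jog_arm(plan=[{"x":-0.15,"y":0.7,"z":0,"wx":0,"wy":0,"wz":0.01},{"x":-0.15,"y":0.7,"z":0,"wx":0,"wy":0,"wz":0.01},{"x":-0.15,"y":0.7,"z":0,"wx":0,"wy":0,"wz":0.01},{"x":-0.15,"y":0.7,"z":0,"wx":0,"wy":0,"wz":0.01},{"x":-0.15,"y":0.7,"z":0,"wx":0,"wy":0,"wz":0.01}], hand=-1)

```text
t: 23.15
eef_pos: [0.6427, -0.2216, 0.2082]
tool_rot: [0.004, 1.0, -0.003, 0.002]
contact_force: [0.1, -0.5, 1.1]
gripper_width: 0.0
```

Call:
jog_arm(plan=[{"x":-0.06,"y":0.71,"z":0,"wx":0,"wy":0,"wz":0},{"x":-0.06,"y":0.71,"z":0,"wx":0,"wy":0,"wz":0},{"x":-0.06,"y":0.71,"z":0.1,"wx":0,"wy":0,"wz":0},{"x":-0.06,"y":0.71,"z":0.3,"wx":0,"wy":0,"wz":0},{"x":-0.06,"y":0.71,"z":0.45,"wx":0,"wy":0,"wz":0},{"x":-0.06,"y":0.71,"z":0.45,"wx":0,"wy":0,"wz":0},{"x":-0.06,"y":0.71,"z":0.45,"wx":0,"wy":0,"wz":0}])

```text
t: 23.73
eef_pos: [0.6284, -0.3625, 0.1165]
tool_rot: [0.003, 1.0, -0.003, -0.001]
contact_force: [0.1, 0.7, -0.1]
gripper_width: 0.0
```

```bash
python3 go.py .630 -.354 .078 0;  python3 -c "
from h import *
a=cams.read_camera('top')[118:178,258:358,::-1]; b=cams.read_camera('side')[90:180,200:300,::-1]
f=lambda i:cv2.resize(np.ascontiguousarray(i),(420,int(420*i.shape[0]/i.shape[1])) ,interpolation=cv2.INTER_CUBIC)
cv2.imwrite('pics/l.png',np.vstack([f(b)[:340],f(a)[:250]]))"
```

```text
now [ 0.6284 -0.3625  0.1165] shift [ 0.008 -0.043  0.192] turn [ 0.002  0.001 -0.002]
```

View pics/l.png

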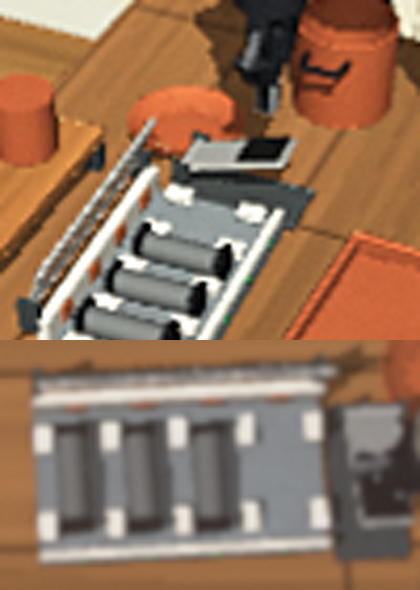

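All three sticks lie in separate lanes: side panel (185,250), (155,288), (128,325). The fingertip is above the pad at (267,149). Pressing now.

Call:
jog_arm(plan=[{"x":0,"y":-0.03,"z":0.1,"wx":0,"wy":0,"wz":0},{"x":0,"y":-0.03,"z":0.17,"wx":0,"wy":0,"wz":0},{"x":0,"y":-0.03,"z":0.21,"wx":0,"wy":0,"wz":0},{"x":0,"y":-0.03,"z":0.24,"wx":0,"wy":0,"wz":0},{"x":0,"y":-0.03,"z":0.27,"wx":0,"wy":0,"wz":0},{"x":0,"y":-0.03,"z":0.3,"wx":0,"wy":0,"wz":0},{"x":0,"y":-0.03,"z":0.32,"wx":0,"wy":0,"wz":0},{"x":0,"y":-0.03,"z":0.34,"wx":0,"wy":0,"wz":0},{"x":0,"y":-0.03,"z":0.35,"wx":0,"wy":0,"wz":0},{"x":0,"y":-0.03,"z":0.35,"wx":0,"wy":0,"wz":0}])

```text
t: 24.67
eef_pos: [0.6318, -0.3575, 0.0517]
tool_rot: [0.004, 1.0, -0.002, 0.002]
contact_force: [-4.3, 2.5, 6.0]
gripper_width: -0.002
```

Not at the stop yet; pressing further until the force rises.

Call:
jog_arm(plan=[{"x":0,"y":0,"z":0.03,"wx":0,"wy":0,"wz":0},{"x":0,"y":0,"z":0.05,"wx":0,"wy":0,"wz":0},{"x":0,"y":0,"z":0.06,"wx":0,"wy":0,"wz":0},{"x":0,"y":0,"z":0.06,"wx":0,"wy":0,"wz":0}])

```text
t: 25.0
eef_pos: [0.6322, -0.3581, 0.0472]
tool_rot: [0.005, 1.0, -0.003, 0.002]
contact_force: [-18.1, 9.5, 43.0]
gripper_width: 0.004
```

At the stop (force jumped to 43 N at z≈0.047). Easing the push while holding for a second.

Call:
jog_arm(plan=[{"x":0,"y":0,"z":0.02,"wx":0,"wy":0,"wz":0},{"x":0,"y":0,"z":0.02,"wx":0,"wy":0,"wz":0},{"x":0,"y":0,"z":0.02,"wx":0,"wy":0,"wz":0},{"x":0,"y":0,"z":0.02,"wx":0,"wy":0,"wz":0},{"x":0,"y":0,"z":0.02,"wx":0,"wy":0,"wz":0},{"x":0,"y":0,"z":0.02,"wx":0,"wy":0,"wz":0}])

```text
t: 25.5
eef_pos: [0.6327, -0.3583, 0.0477]
tool_rot: [0.005, 1.0, -0.003, 0.003]
contact_force: [-10.3, 6.4, 25.3]
gripper_width: 0.001
```

```bash
python3 -c "
from h import *
snap('side','m.png',(200,90,100,90),6)"
```

Call:
jog_arm(plan=[{"x":0,"y":0,"z":0.02,"wx":0,"wy":0,"wz":0},{"x":0,"y":0,"z":0.02,"wx":0,"wy":0,"wz":0},{"x":0,"y":0,"z":0.02,"wx":0,"wy":0,"wz":0},{"x":0,"y":0,"z":0.02,"wx":0,"wy":0,"wz":0},{"x":0,"y":0,"z":0.02,"wx":0,"wy":0,"wz":0},{"x":0,"y":0,"z":0.02,"wx":0,"wy":0,"wz":0}])

```text
t: 26.05
eef_pos: [0.6327, -0.3583, 0.0477]
tool_rot: [0.005, 1.0, -0.003, 0.003]
contact_force: [-11.2, 6.4, 24.7]
gripper_width: -0.0
```

Call:
jog_arm(plan=[{"x":0,"y":0,"z":-0.05,"wx":0,"wy":0,"wz":0},{"x":0,"y":0,"z":-0.1,"wx":0,"wy":0,"wz":0},{"x":0,"y":0,"z":-0.15,"wx":0,"wy":0,"wz":0},{"x":0,"y":0,"z":-0.3,"wx":0,"wy":0,"wz":0},{"x":0,"y":0,"z":-0.5,"wx":0,"wy":0,"wz":0},{"x":0,"y":0,"z":-0.7,"wx":0,"wy":0,"wz":0},{"x":0,"y":0,"z":-0.7,"wx":0,"wy":0,"wz":0}])

```text
t: 26.63
eef_pos: [0.6357, -0.3593, 0.1975]
tool_rot: [0.008, 1.0, -0.004, 0.009]
contact_force: [1.2, -0.6, 2.6]
gripper_width: -0.003
```

View pics/m.png

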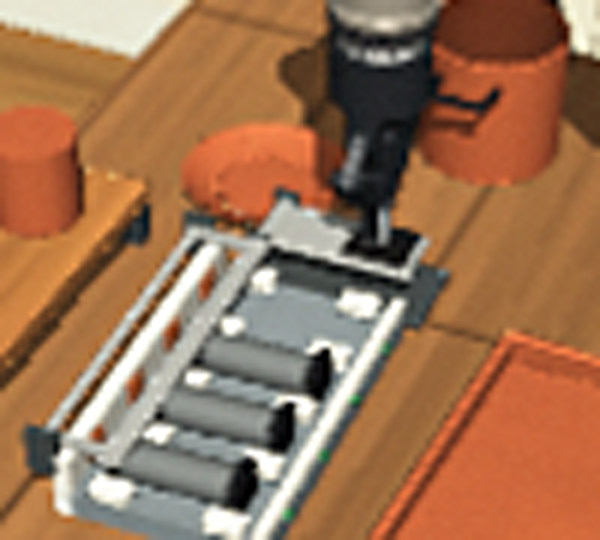

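Picture shows the pad pressed level at (385,245) and the bar down over the sticks' +x ends. It held for over a second, then I released. Checking that the bar rises again, plus the stick and saucer positions.

```bash
cat > sau.py <<'E'
from h import *
def saucer():
    for cam in ('top','side'):
        I=cams.read_camera(cam); g=cv2.cvtColor(I,cv2.COLOR_RGB2HSV)
        m=((g[...,0]<12)&(g[...,1]>145)).astype(np.uint8)
        p=finder.place_of(cam,'saucer_floor'); print(cam,[(round(r['confidence'],2),unproj(cam,[r['location']],.008)[0,:2].round(3).tolist()) for r in p[:2]])
        if cam=='top':
            n,l,st,ce=cv2.connectedComponentsWithStats(m); k=1+np.argmax(st[1:,4]*(ce[1:,0]<345)*(st[1:,4]<6000))
            q=np.argwhere(l==k)[:,::-1].astype(np.float32); b=cv2.boxPoints(cv2.minAreaRect(q)); W=unproj(cam,b,.03)[:,:2]
            print(len(q),W.round(3).tolist(),W.mean(0).round(3))
saucer()
E
python3 sau.py; python3 -c "
from h import *
for c in ('top','side'):
  cams.read_camera(c)
  for r in finder.place_of(c,'stick1_mid')[:7]: print(c,round(r['confidence'],2),unproj(c,[r['location']],.036)[0,:2].round(3))
snap('side','n.png',(200,90,100,90),6)"; python3 go.py .6643 -.073 .1 2
```

```text
top [(0.76, [0.427, -0.176]), (0.4, [0.673, -0.125])]
3451 [[0.35, -0.013], [0.523, -0.019], [0.512, -0.325], [0.339, -0.315]] [ 0.431 -0.168]
side [(0.56, [0.427, -0.161]), (0.56, [0.682, -0.216])]
top 0.76 [0.528 0.504]
top 0.69 [0.76  0.307]
top 0.57 [0.257 0.327]
top 0.52 [ 0.652 -0.078]
top 0.51 [0.567 0.351]
side 0.83 [0.742 0.327]
side 0.74 [ 0.655 -0.056]
side 0.68 [0.251 0.334]
side 0.57 [0.532 0.527]
side 0.25 [ 0.423 -0.142]
now [ 0.6313 -0.3566  0.1862] shift [ 0.154 -1.423  0.418] turn [ 0.003 -0.001 -0.013]
```

View pics/n.png

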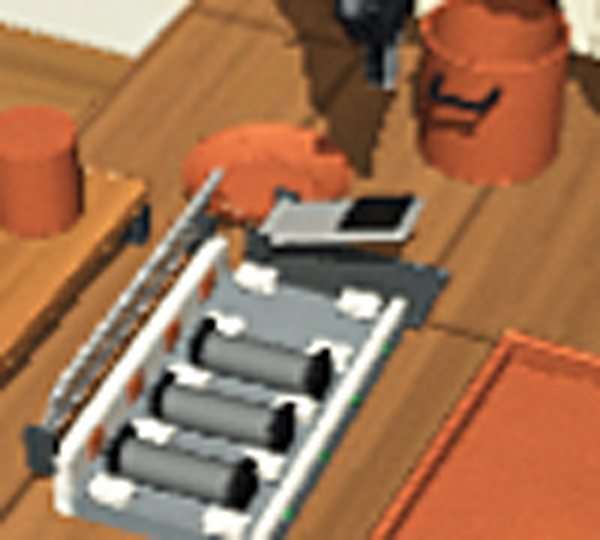

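The bar and pedal are back up and all three sticks are in their lanes. The saucer is unmoved at about (0.431, −0.166). Fetching the −y stick first.

Call:
jog_arm(plan=[{"x":0.15,"y":-0.78,"z":0,"wx":0,"wy":0,"wz":-0.013},{"x":0.15,"y":-0.78,"z":0,"wx":0,"wy":0,"wz":-0.013},{"x":0.15,"y":-0.78,"z":0,"wx":0,"wy":0,"wz":-0.013},{"x":0.15,"y":-0.78,"z":0.1,"wx":0,"wy":0,"wz":-0.013},{"x":0.15,"y":-0.78,"z":0.3,"wx":0,"wy":0,"wz":-0.013},{"x":0.15,"y":-0.78,"z":0.5,"wx":0,"wy":0,"wz":-0.013},{"x":0.15,"y":-0.78,"z":0.5,"wx":0,"wy":0,"wz":-0.013},{"x":0.15,"y":-0.78,"z":0.5,"wx":0,"wy":0,"wz":-0.013}], hand=0.1)

```text
t: 27.75
eef_pos: [0.6606, -0.2017, 0.0824]
tool_rot: [0.004, 1.0, 0.017, -0.001]
contact_force: [-0.0, -0.4, 0.3]
gripper_width: 0.55
```

```bash
python3 go.py .660 -.201 .025 2
```

```text
now [ 0.6606 -0.2017  0.0824] shift [-0.002 -0.006  0.287] turn [ 0.003  0.001 -0.   ]
```

Call:
jog_arm(plan=[{"x":-0.01,"y":0,"z":0.1,"wx":0.003,"wy":0,"wz":0},{"x":-0.01,"y":0,"z":0.2,"wx":0.003,"wy":0,"wz":0},{"x":-0.01,"y":0,"z":0.27,"wx":0.003,"wy":0,"wz":0},{"x":-0.01,"y":0,"z":0.295,"wx":0.003,"wy":0,"wz":0},{"x":-0.01,"y":0,"z":0.295,"wx":0.003,"wy":0,"wz":0},{"x":-0.01,"y":0,"z":0.295,"wx":0.003,"wy":0,"wz":0}])

```text
t: 28.25
eef_pos: [0.6595, -0.2026, 0.025]
tool_rot: [-0.0, 1.0, 0.017, -0.001]
contact_force: [1.0, 0.2, 0.2]
gripper_width: 0.554
```

Call:
jog_arm(plan=[{"x":0,"y":0,"z":0,"wx":0,"wy":0,"wz":0},{"x":0,"y":0,"z":0,"wx":0,"wy":0,"wz":0},{"x":0,"y":0,"z":0,"wx":0,"wy":0,"wz":0},{"x":0,"y":0,"z":0,"wx":0,"wy":0,"wz":0},{"x":0,"y":0,"z":0,"wx":0,"wy":0,"wz":0},{"x":0,"y":0,"z":0,"wx":0,"wy":0,"wz":0}], hand=-1)

```text
t: 28.75
eef_pos: [0.661, -0.2028, 0.0273]
tool_rot: [0.0, 1.0, 0.017, 0.001]
contact_force: [-0.8, 1.0, 6.9]
gripper_width: 0.32
```

Call:
jog_arm(plan=[{"x":0,"y":0,"z":-0.1,"wx":0,"wy":0,"wz":0},{"x":0,"y":0,"z":-0.2,"wx":0,"wy":0,"wz":0},{"x":0,"y":0,"z":-0.35,"wx":0,"wy":0,"wz":0},{"x":0,"y":0,"z":-0.5,"wx":0,"wy":0,"wz":0},{"x":0,"y":0,"z":-0.5,"wx":0,"wy":0,"wz":0},{"x":0,"y":0,"z":-0.5,"wx":0,"wy":0,"wz":0}])

```text
t: 29.25
eef_pos: [0.6625, -0.2031, 0.1305]
tool_rot: [0.001, 1.0, 0.017, 0.004]
contact_force: [-0.5, 0.3, -1.2]
gripper_width: 0.319
```

```bash
python3 sau.py; python3 go.py .431 -.236 .11 2
```

```text
top [(0.76, [0.431, -0.171])]
2291 [[0.521, -0.019], [0.518, -0.227], [0.346, -0.222], [0.349, -0.016]] [ 0.434 -0.121]
side [(0.82, [0.425, -0.146])]
now [ 0.6597 -0.2026  0.1258] shift [-1.148  0.129  0.08 ] turn [-0.  0. -0.]
```

Call:
jog_arm(plan=[{"x":-0.15,"y":0,"z":0,"wx":0,"wy":0,"wz":0},{"x":-0.32,"y":0.05,"z":0,"wx":0,"wy":0,"wz":0},{"x":-0.5,"y":0.1,"z":0,"wx":0,"wy":0,"wz":0},{"x":-0.68,"y":0.13,"z":0,"wx":0,"wy":0,"wz":0},{"x":-0.84,"y":0.13,"z":0,"wx":0,"wy":0,"wz":0},{"x":-0.95,"y":0.13,"z":0,"wx":0,"wy":0,"wz":0},{"x":-0.95,"y":0.13,"z":0,"wx":0,"wy":0,"wz":0}])

```text
t: 30.03
eef_pos: [0.4641, -0.2357, 0.1243]
tool_rot: [-0.001, 1.0, 0.015, -0.004]
contact_force: [-0.6, 0.1, -1.7]
gripper_width: 0.319
```

```bash
python3 go.py .433 -.236 .05 2
```

```text
now [ 0.4641 -0.2357  0.1243] shift [-0.152 -0.003  0.373] turn [-0.     0.002 -0.002]
```

Call:
jog_arm(plan=[{"x":-0.1,"y":0,"z":0,"wx":0,"wy":0.002,"wz":0},{"x":-0.15,"y":0,"z":0.1,"wx":0,"wy":0.002,"wz":0},{"x":-0.15,"y":0,"z":0.2,"wx":0,"wy":0.002,"wz":0},{"x":-0.15,"y":0,"z":0.3,"wx":0,"wy":0.002,"wz":0},{"x":-0.15,"y":0,"z":0.4,"wx":0,"wy":0.002,"wz":0},{"x":-0.15,"y":0,"z":0.46,"wx":0,"wy":0.002,"wz":0},{"x":-0.15,"y":0,"z":0.46,"wx":0,"wy":0.002,"wz":0}])

```text
t: 30.62
eef_pos: [0.4317, -0.2353, 0.0295]
tool_rot: [-0.002, 1.0, 0.015, -0.003]
contact_force: [0.1, -0.1, -0.8]
gripper_width: 0.32
```

```bash
python3 go.py .433 -.236 .0155 2; python3 sau.py
```

```text
now [ 0.4317 -0.2353  0.0295] shift [0.007 0.004 0.07 ] turn [-0.001  0.002 -0.001]
top [(0.57, [0.428, -0.175]), (0.42, [0.504, 0.267])]
2375 [[0.35, -0.013], [0.523, -0.02], [0.514, -0.262], [0.341, -0.253]] [ 0.432 -0.137]
side [(0.85, [0.42, -0.16])]
```

Call:
jog_arm(plan=[{"x":0.005,"y":0,"z":0.04,"wx":0,"wy":0,"wz":0},{"x":0.005,"y":0,"z":0.065,"wx":0,"wy":0,"wz":0},{"x":0.005,"y":0,"z":0.07,"wx":0,"wy":0,"wz":0},{"x":0.005,"y":0,"z":0.07,"wx":0,"wy":0,"wz":0},{"x":0.005,"y":0,"z":0.07,"wx":0,"wy":0,"wz":0}])

```text
t: 31.23
eef_pos: [0.435, -0.2365, 0.019]
tool_rot: [-0.001, 1.0, 0.015, -0.0]
contact_force: [-0.7, -0.1, -0.7]
gripper_width: 0.32
```

Call:
jog_arm(plan=[{"x":0,"y":0,"z":0,"wx":0,"wy":0,"wz":0},{"x":0,"y":0,"z":0,"wx":0,"wy":0,"wz":0},{"x":0,"y":0,"z":0,"wx":0,"wy":0,"wz":0},{"x":0,"y":0,"z":0,"wx":0,"wy":0,"wz":0},{"x":0,"y":0,"z":0,"wx":0,"wy":0,"wz":0},{"x":0,"y":0,"z":0,"wx":0,"wy":0,"wz":0}], hand=0.1)

```text
t: 31.73
eef_pos: [0.4351, -0.2365, 0.0191]
tool_rot: [-0.001, 1.0, 0.015, -0.0]
contact_force: [0.8, 0.6, 0.1]
gripper_width: 0.552
```

Call:
jog_arm(plan=[{"x":0,"y":0,"z":-0.15,"wx":0,"wy":0,"wz":0},{"x":0,"y":0,"z":-0.3,"wx":0,"wy":0,"wz":0},{"x":0,"y":0,"z":-0.5,"wx":0,"wy":0,"wz":0},{"x":0,"y":0,"z":-0.6,"wx":0,"wy":0,"wz":0},{"x":0,"y":0,"z":-0.6,"wx":0,"wy":0,"wz":0}])

```text
t: 32.15
eef_pos: [0.4381, -0.238, 0.1438]
tool_rot: [0.001, 1.0, 0.015, 0.004]
contact_force: [1.3, 0.4, -0.1]
gripper_width: 0.55
```

Call:
jog_arm(plan=[{"x":1,"y":-0.49,"z":0,"wx":0,"wy":0,"wz":0},{"x":1,"y":-0.49,"z":0,"wx":0,"wy":0,"wz":0},{"x":1,"y":-0.49,"z":0,"wx":0,"wy":0,"wz":0},{"x":1,"y":-0.49,"z":0,"wx":0,"wy":0,"wz":0},{"x":1,"y":-0.49,"z":0,"wx":0,"wy":0,"wz":0},{"x":1,"y":-0.49,"z":0,"wx":0,"wy":0,"wz":0},{"x":1,"y":-0.49,"z":0,"wx":0,"wy":0,"wz":0}])

```text
t: 32.73
eef_pos: [0.6386, -0.1293, 0.1439]
tool_rot: [0.0, 1.0, 0.018, 0.004]
contact_force: [-0.3, 0.2, 0.8]
gripper_width: 0.546
```

```bash
python3 go.py .659 -.137 .08 2
```

```text
now [ 0.6386 -0.1293  0.1439] shift [0.098 0.042 0.32 ] turn [ 0.    -0.003  0.   ]
```

Call:
jog_arm(plan=[{"x":0.09,"y":0.042,"z":0.1,"wx":0,"wy":-0.003,"wz":0},{"x":0.09,"y":0.042,"z":0.2,"wx":0,"wy":-0.003,"wz":0},{"x":0.09,"y":0.042,"z":0.3,"wx":0,"wy":-0.003,"wz":0},{"x":0.09,"y":0.042,"z":0.32,"wx":0,"wy":-0.003,"wz":0},{"x":0.09,"y":0.042,"z":0.32,"wx":0,"wy":-0.003,"wz":0}])

```text
t: 33.15
eef_pos: [0.655, -0.1374, 0.0776]
tool_rot: [-0.0, 1.0, 0.018, -0.003]
contact_force: [-0.2, 0.4, 0.4]
gripper_width: 0.55
```

```bash
python3 go.py .659 -.137 .023 2
```

```text
now [ 0.655  -0.1374  0.0776] shift [ 0.022 -0.001  0.273] turn [-0.     0.002  0.   ]
```

Call:
jog_arm(plan=[{"x":0.01,"y":0,"z":0.1,"wx":0,"wy":0.002,"wz":0},{"x":0.01,"y":0,"z":0.2,"wx":0,"wy":0.002,"wz":0},{"x":0.01,"y":0,"z":0.25,"wx":0,"wy":0.002,"wz":0},{"x":0.01,"y":0,"z":0.275,"wx":0,"wy":0.002,"wz":0},{"x":0.01,"y":0,"z":0.275,"wx":0,"wy":0.002,"wz":0},{"x":0.01,"y":0,"z":0.275,"wx":0,"wy":0.002,"wz":0}])

```text
t: 33.65
eef_pos: [0.6574, -0.1375, 0.0237]
tool_rot: [-0.0, 1.0, 0.017, 0.001]
contact_force: [0.2, -0.0, 0.5]
gripper_width: 0.55
```

Call:
jog_arm(plan=[{"x":0,"y":0,"z":0,"wx":0,"wy":0,"wz":0},{"x":0,"y":0,"z":0,"wx":0,"wy":0,"wz":0},{"x":0,"y":0,"z":0,"wx":0,"wy":0,"wz":0},{"x":0,"y":0,"z":0,"wx":0,"wy":0,"wz":0},{"x":0,"y":0,"z":0,"wx":0,"wy":0,"wz":0},{"x":0,"y":0,"z":0,"wx":0,"wy":0,"wz":0}], hand=-1)

```text
t: 34.15
eef_pos: [0.6586, -0.1376, 0.0257]
tool_rot: [0.0, 1.0, 0.018, 0.002]
contact_force: [-1.9, -0.0, 7.1]
gripper_width: 0.322
```

Call:
jog_arm(plan=[{"x":0,"y":0,"z":-0.1,"wx":0,"wy":0,"wz":0},{"x":0,"y":0,"z":-0.2,"wx":0,"wy":0,"wz":0},{"x":0,"y":0,"z":-0.35,"wx":0,"wy":0,"wz":0},{"x":0,"y":0,"z":-0.5,"wx":0,"wy":0,"wz":0},{"x":0,"y":0,"z":-0.5,"wx":0,"wy":0,"wz":0},{"x":0,"y":0,"z":-0.5,"wx":0,"wy":0,"wz":0}])

```text
t: 34.65
eef_pos: [0.6597, -0.1378, 0.1284]
tool_rot: [0.001, 1.0, 0.017, 0.005]
contact_force: [-0.0, -0.5, -2.5]
gripper_width: 0.324
```

```bash
python3 sau.py; python3 go.py .433 -.170 .12 2
```

```text
top [(0.7, [0.429, -0.166])]
1676 [[0.521, -0.019], [0.519, -0.168], [0.347, -0.164], [0.349, -0.016]] [ 0.434 -0.092]
side [(0.93, [0.429, -0.16])]
now [ 0.6569 -0.1375  0.1241] shift [-1.125  0.123  0.018] turn [ 0.    -0.001  0.   ]
```

Call:
jog_arm(plan=[{"x":-0.15,"y":0,"z":0,"wx":0,"wy":0,"wz":0},{"x":-0.32,"y":0.05,"z":0,"wx":0,"wy":0,"wz":0},{"x":-0.5,"y":0.1,"z":0,"wx":0,"wy":0,"wz":0},{"x":-0.68,"y":0.12,"z":0,"wx":0,"wy":0,"wz":0},{"x":-0.84,"y":0.12,"z":0,"wx":0,"wy":0,"wz":0},{"x":-0.95,"y":0.12,"z":0,"wx":0,"wy":0,"wz":0},{"x":-0.95,"y":0.12,"z":0,"wx":0,"wy":0,"wz":0}])

```text
t: 35.43
eef_pos: [0.4613, -0.1688, 0.1221]
tool_rot: [-0.0, 1.0, 0.016, -0.003]
contact_force: [-0.5, 0.0, -1.9]
gripper_width: 0.323
```

Call:
jog_arm(plan=[{"x":-0.1,"y":0,"z":0,"wx":0,"wy":0,"wz":0},{"x":-0.16,"y":0,"z":0.1,"wx":0,"wy":0,"wz":0},{"x":-0.16,"y":0,"z":0.2,"wx":0,"wy":0,"wz":0},{"x":-0.16,"y":0,"z":0.3,"wx":0,"wy":0,"wz":0},{"x":-0.16,"y":0,"z":0.4,"wx":0,"wy":0,"wz":0},{"x":-0.16,"y":0,"z":0.45,"wx":0,"wy":0,"wz":0},{"x":-0.16,"y":0,"z":0.45,"wx":0,"wy":0,"wz":0}])

```text
t: 36.02
eef_pos: [0.4274, -0.1691, 0.03]
tool_rot: [-0.001, 1.0, 0.017, -0.005]
contact_force: [-0.2, 0.1, -1.5]
gripper_width: 0.323
```

```bash
python3 go.py .433 -.170 .0145 2; python3 -c "
from h import *
a=cams.read_camera('side')[130:210,220:330,::-1]; b=cams.read_camera('top')[180:235,255:350,::-1]
f=lambda i:cv2.resize(np.ascontiguousarray(i),(480,int(480*i.shape[0]/i.shape[1])) ,interpolation=cv2.INTER_CUBIC)
cv2.imwrite('pics/o.png',np.vstack([f(a),f(b)[:250]]))"
```

```text
now [ 0.4274 -0.1691  0.03  ] shift [0.029 0.006 0.077] turn [-0.001  0.003 -0.001]
```

View pics/o.png

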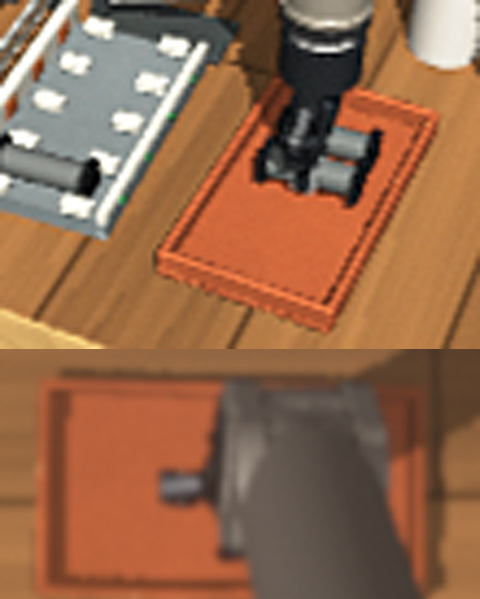

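First stick lies flat in the saucer at (355,140), with the second hovering beside it at (340,180). Lowering and releasing, then going for the last one.

Call:
jog_arm(plan=[{"x":0.02,"y":0,"z":0.04,"wx":0,"wy":0,"wz":0},{"x":0.02,"y":0,"z":0.07,"wx":0,"wy":0,"wz":0},{"x":0.02,"y":0,"z":0.08,"wx":0,"wy":0,"wz":0},{"x":0.02,"y":0,"z":0.08,"wx":0,"wy":0,"wz":0},{"x":0.02,"y":0,"z":0.08,"wx":0,"wy":0,"wz":0}])

```text
t: 36.53
eef_pos: [0.4328, -0.1695, 0.0161]
tool_rot: [-0.0, 1.0, 0.016, -0.003]
contact_force: [0.5, -1.3, -2.0]
gripper_width: 0.32
```

Call:
jog_arm(plan=[{"x":0,"y":0,"z":0,"wx":0,"wy":0,"wz":0},{"x":0,"y":0,"z":0,"wx":0,"wy":0,"wz":0},{"x":0,"y":0,"z":0,"wx":0,"wy":0,"wz":0},{"x":0,"y":0,"z":0,"wx":0,"wy":0,"wz":0},{"x":0,"y":0,"z":0,"wx":0,"wy":0,"wz":0},{"x":0,"y":0,"z":0,"wx":0,"wy":0,"wz":0}], hand=0.1)

```text
t: 37.03
eef_pos: [0.4329, -0.1695, 0.0162]
tool_rot: [-0.0, 1.0, 0.016, -0.003]
contact_force: [-0.4, 0.0, 0.2]
gripper_width: 0.546
```

Call:
jog_arm(plan=[{"x":0,"y":0,"z":-0.15,"wx":0,"wy":0,"wz":0},{"x":0,"y":0,"z":-0.3,"wx":0,"wy":0,"wz":0},{"x":0,"y":0,"z":-0.5,"wx":0,"wy":0,"wz":0},{"x":0,"y":0,"z":-0.6,"wx":0,"wy":0,"wz":0},{"x":0,"y":0,"z":-0.6,"wx":0,"wy":0,"wz":0}])

```text
t: 37.45
eef_pos: [0.4367, -0.1704, 0.1407]
tool_rot: [0.001, 1.0, 0.016, 0.001]
contact_force: [0.5, 0.4, -0.8]
gripper_width: 0.552
```

Call:
jog_arm(plan=[{"x":1,"y":-0.49,"z":0,"wx":0,"wy":0,"wz":0},{"x":1,"y":-0.49,"z":0,"wx":0,"wy":0,"wz":0},{"x":1,"y":-0.49,"z":0,"wx":0,"wy":0,"wz":0},{"x":1,"y":-0.49,"z":0,"wx":0,"wy":0,"wz":0},{"x":1,"y":-0.49,"z":0,"wx":0,"wy":0,"wz":0},{"x":1,"y":-0.49,"z":0,"wx":0,"wy":0,"wz":0},{"x":1,"y":-0.49,"z":0,"wx":0,"wy":0,"wz":0}])

```text
t: 38.03
eef_pos: [0.6366, -0.0616, 0.1397]
tool_rot: [-0.0, 1.0, 0.019, 0.002]
contact_force: [0.2, 0.7, -0.2]
gripper_width: 0.548
```

```bash
python3 go.py .659 -.073 .08 2
```

```text
now [ 0.6366 -0.0616  0.1397] shift [0.109 0.061 0.299] turn [-0.    -0.001  0.001]
```

Call:
jog_arm(plan=[{"x":0.1,"y":0.061,"z":0.1,"wx":0,"wy":0,"wz":0},{"x":0.1,"y":0.061,"z":0.2,"wx":0,"wy":0,"wz":0},{"x":0.1,"y":0.061,"z":0.3,"wx":0,"wy":0,"wz":0},{"x":0.1,"y":0.061,"z":0.3,"wx":0,"wy":0,"wz":0},{"x":0.1,"y":0.061,"z":0.3,"wx":0,"wy":0,"wz":0}])

```text
t: 38.45
eef_pos: [0.6553, -0.0735, 0.078]
tool_rot: [-0.0, 1.0, 0.019, -0.001]
contact_force: [0.5, -0.1, 0.8]
gripper_width: 0.549
```

```bash
python3 go.py .659 -.073 .023 2
```

```text
now [ 0.6553 -0.0735  0.078 ] shift [ 0.019 -0.002  0.275] turn [-0.     0.     0.001]
```

Call:
jog_arm(plan=[{"x":0.01,"y":0,"z":0.1,"wx":0,"wy":0,"wz":0},{"x":0.01,"y":0,"z":0.2,"wx":0,"wy":0,"wz":0},{"x":0.01,"y":0,"z":0.25,"wx":0,"wy":0,"wz":0},{"x":0.01,"y":0,"z":0.275,"wx":0,"wy":0,"wz":0},{"x":0.01,"y":0,"z":0.275,"wx":0,"wy":0,"wz":0},{"x":0.01,"y":0,"z":0.275,"wx":0,"wy":0,"wz":0}])

```text
t: 38.95
eef_pos: [0.6578, -0.0734, 0.0241]
tool_rot: [-0.0, 1.0, 0.019, 0.0]
contact_force: [-0.5, 0.1, -1.5]
gripper_width: 0.551
```

Call:
jog_arm(plan=[{"x":0,"y":0,"z":0,"wx":0,"wy":0,"wz":0},{"x":0,"y":0,"z":0,"wx":0,"wy":0,"wz":0},{"x":0,"y":0,"z":0,"wx":0,"wy":0,"wz":0},{"x":0,"y":0,"z":0,"wx":0,"wy":0,"wz":0},{"x":0,"y":0,"z":0,"wx":0,"wy":0,"wz":0},{"x":0,"y":0,"z":0,"wx":0,"wy":0,"wz":0}], hand=-1)

```text
t: 39.45
eef_pos: [0.659, -0.0734, 0.0261]
tool_rot: [-0.0, 1.0, 0.018, 0.001]
contact_force: [-0.9, -0.1, 6.0]
gripper_width: 0.321
```

Call:
jog_arm(plan=[{"x":0,"y":0,"z":-0.1,"wx":0,"wy":0,"wz":0},{"x":0,"y":0,"z":-0.2,"wx":0,"wy":0,"wz":0},{"x":0,"y":0,"z":-0.35,"wx":0,"wy":0,"wz":0},{"x":0,"y":0,"z":-0.5,"wx":0,"wy":0,"wz":0},{"x":0,"y":0,"z":-0.5,"wx":0,"wy":0,"wz":0},{"x":0,"y":0,"z":-0.5,"wx":0,"wy":0,"wz":0}])

```text
t: 39.95
eef_pos: [0.6604, -0.0735, 0.1289]
tool_rot: [0.0, 1.0, 0.018, 0.004]
contact_force: [0.4, -1.1, -1.9]
gripper_width: 0.319
```

```bash
python3 sau.py; python3 go.py .435 -.104 .12 2
```

```text
top [(0.87, [0.431, -0.172])]
1069 [[0.521, -0.019], [0.52, -0.121], [0.348, -0.117], [0.349, -0.016]] [ 0.435 -0.068]
side [(0.61, [0.42, -0.151]), (0.33, [0.662, -0.433])]
now [ 0.6576 -0.0735  0.1246] shift [-1.118  0.111  0.023] turn [-0.    -0.     0.001]
```

Saucer edge at +y is unchanged (−0.016 to −0.019). Carrying the last stick over.

Call:
jog_arm(plan=[{"x":-0.15,"y":0,"z":0,"wx":0,"wy":0,"wz":0},{"x":-0.32,"y":0.05,"z":0,"wx":0,"wy":0,"wz":0},{"x":-0.5,"y":0.1,"z":0,"wx":0,"wy":0,"wz":0},{"x":-0.68,"y":0.11,"z":0,"wx":0,"wy":0,"wz":0},{"x":-0.84,"y":0.11,"z":0,"wx":0,"wy":0,"wz":0},{"x":-0.95,"y":0.11,"z":0,"wx":0,"wy":0,"wz":0},{"x":-0.95,"y":0.11,"z":0,"wx":0,"wy":0,"wz":0}])

```text
t: 40.73
eef_pos: [0.4621, -0.1032, 0.1229]
tool_rot: [0.0, 1.0, 0.018, -0.004]
contact_force: [-0.3, -0.1, -1.1]
gripper_width: 0.323
```

Call:
jog_arm(plan=[{"x":-0.1,"y":0,"z":0,"wx":0,"wy":0,"wz":0},{"x":-0.14,"y":0,"z":0.1,"wx":0,"wy":0,"wz":0},{"x":-0.14,"y":0,"z":0.2,"wx":0,"wy":0,"wz":0},{"x":-0.14,"y":0,"z":0.3,"wx":0,"wy":0,"wz":0},{"x":-0.14,"y":0,"z":0.4,"wx":0,"wy":0,"wz":0},{"x":-0.14,"y":0,"z":0.43,"wx":0,"wy":0,"wz":0},{"x":-0.14,"y":0,"z":0.43,"wx":0,"wy":0,"wz":0}])

```text
t: 41.32
eef_pos: [0.4323, -0.1038, 0.0355]
tool_rot: [-0.0, 1.0, 0.018, -0.006]
contact_force: [0.1, -0.2, -1.5]
gripper_width: 0.322
```

```bash
python3 go.py .434 -.104 .0145 2; python3 sau.py
```

```text
now [ 0.4323 -0.1038  0.0355] shift [0.01  0.001 0.105] turn [-0.     0.004  0.   ]
top [(0.61, [0.432, -0.17]), (0.2, [0.433, -0.244])]
920 [[0.511, -0.2], [0.509, -0.321], [0.341, -0.315], [0.343, -0.195]] [ 0.426 -0.258]
side [(0.57, [0.424, -0.151])]
```

Call:
jog_arm(plan=[{"x":0.01,"y":0,"z":0.05,"wx":0,"wy":0.004,"wz":0},{"x":0.01,"y":0,"z":0.08,"wx":0,"wy":0.004,"wz":0},{"x":0.01,"y":0,"z":0.1,"wx":0,"wy":0.004,"wz":0},{"x":0.01,"y":0,"z":0.107,"wx":0,"wy":0.004,"wz":0},{"x":0.01,"y":0,"z":0.107,"wx":0,"wy":0.004,"wz":0},{"x":0.01,"y":0,"z":0.107,"wx":0,"wy":0.004,"wz":0}])

```text
t: 42.02
eef_pos: [0.4364, -0.1042, 0.0167]
tool_rot: [0.0, 1.0, 0.018, 0.003]
contact_force: [-0.4, -0.8, -1.3]
gripper_width: 0.32
```

Call:
jog_arm(plan=[{"x":0,"y":0,"z":0,"wx":0,"wy":0,"wz":0},{"x":0,"y":0,"z":0,"wx":0,"wy":0,"wz":0},{"x":0,"y":0,"z":0,"wx":0,"wy":0,"wz":0},{"x":0,"y":0,"z":0,"wx":0,"wy":0,"wz":0},{"x":0,"y":0,"z":0,"wx":0,"wy":0,"wz":0},{"x":0,"y":0,"z":0,"wx":0,"wy":0,"wz":0}], hand=0.1)

```text
t: 42.52
eef_pos: [0.4365, -0.1043, 0.0168]
tool_rot: [0.0, 1.0, 0.018, 0.004]
contact_force: [-0.0, 0.7, 0.6]
gripper_width: 0.554
```

Call:
jog_arm(plan=[{"x":0,"y":0,"z":-0.15,"wx":0,"wy":0,"wz":0},{"x":0,"y":0,"z":-0.3,"wx":0,"wy":0,"wz":0},{"x":0,"y":0,"z":-0.5,"wx":0,"wy":0,"wz":0},{"x":0,"y":0,"z":-0.7,"wx":0,"wy":0,"wz":0},{"x":0,"y":0,"z":-0.9,"wx":0,"wy":0,"wz":0},{"x":0,"y":0,"z":-0.9,"wx":0,"wy":0,"wz":0}])

```text
t: 43.02
eef_pos: [0.4395, -0.1047, 0.204]
tool_rot: [0.002, 1.0, 0.018, 0.01]
contact_force: [1.3, 0.2, -0.7]
gripper_width: 0.548
```

Call:
jog_arm(plan=[{"x":0.5,"y":-0.9,"z":0,"wx":0,"wy":0,"wz":0},{"x":0.5,"y":-0.9,"z":0,"wx":0,"wy":0,"wz":0},{"x":0.5,"y":-0.9,"z":0,"wx":0,"wy":0,"wz":0},{"x":0.5,"y":-0.9,"z":0,"wx":0,"wy":0,"wz":0},{"x":0.5,"y":-0.9,"z":0,"wx":0,"wy":0,"wz":0},{"x":0.5,"y":-0.9,"z":0,"wx":0,"wy":0,"wz":0},{"x":0.5,"y":-0.9,"z":0,"wx":0,"wy":0,"wz":0}])

```text
t: 43.6
eef_pos: [0.5334, 0.0817, 0.2051]
tool_rot: [0.001, 1.0, 0.02, 0.01]
contact_force: [-0.6, -1.8, -0.6]
gripper_width: 0.546
```

```bash
python3 -c "
from h import *
a=cams.read_camera('side')[100:290,160:340,::-1]; b=cams.read_camera('top')[110:240,140:400,::-1]
f=lambda i,w:cv2.resize(np.ascontiguousarray(i),(w,int(w*i.shape[0]/i.shape[1])) ,interpolation=cv2.INTER_CUBIC)
A=f(a,390);B=f(b,410);o=np.zeros((max(len(A),len(B)),800,3),np.uint8);o[:len(A),:390]=A;o[:len(B),390:]=B;cv2.imwrite('pics/p.png',o)"
```

```text
(no output)
```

View pics/p.png

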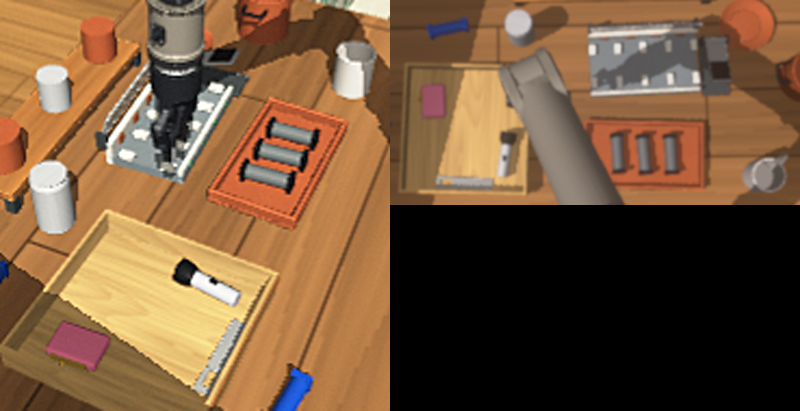

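The three sticks lie flat side by side in the saucer at (292,133), (280,155) and (267,177). Torch, purse and opener are still in the crate, canister and mug are in place, and the gripper is clear. Handing in.

```bash
python3 -c "
from h import *
print(bot.hand_in())"
```

```text
the job is handed in; nothing more can be done
None
```

I moved the three grey battery sticks (the fourth was absent) from the crate into separate tester lanes. I then pressed the pedal to its stop and held it for just over 1 s, with the bar down over the stick ends, before it came back up. After that I laid the sticks side by side in the clay saucer and handed the job in at about 44 s. The hand-in reports no verdict.

The last pictures from both cameras show:
- **Sticks:** all three lie flat on the saucer floor.
- **Tester:** it is empty.
- **Crate:** it still holds the torch, purse and bottle opener.
- **Canister and mug:** both stand where they were.
- **Gripper:** it is clear of everything.

I saw no grip slip, and the saucer did not move by more than about a centimetre, which is as closely as I could measure it.

- **Pedal force:** the push on the pad peaked at about 43 N vertical at the fingertip for a moment at the stop, then I eased it to about 25 N. That is above the 40 N limit for the arm and gripper body, but it was the fingers that touched, and well under the 120 N wrist limit.
- **Bed position:** the two cameras disagreed by about 5 mm on the tester bed's position. I used the side camera's value, and the sticks sat centred in their lanes.

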